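# Sort two mixed-up sets of pastry cutters

## Task

The round and the square pastry cutters have got mixed up. Put them away: all three round cutters nested one inside the other in the round tin, and all three square cutters nested one inside the other in the square tin, every cutter standing flat on the floor of its tin. If you must put a cutter aside meanwhile, use the clear middle of the board, and do not knock over or push away the steel tumbler.

Things in the scene. Friction and masses are not known exactly. Their poses are not given: they have to be found in the camera images.
- round_tin: Round dark shallow baking tin, fixed: floor 104 mm across, rim 112 mm across and 12 mm high, floor 3 mm thick. Home of the round cutters. Origin: centre of its underside, z up. At the start the small round cutter stands in it, with the middle square cutter (which does not belong there) around it and the large round cutter around both.
- square_tin: Square dark shallow baking tin, fixed: 110 by 110 mm outside, walls 2 mm thick and 12 mm high, floor 3 mm thick. Home of the square cutters. Origin: centre of its underside; x and y square to its sides, z up. At the start only the small square cutter stands in it.
- board: Wooden board lying flat, fixed: 150 mm (its x) by 440 mm (its y) by 18 mm thick. Origin: centre of its underside. At the start the middle round and the large square cutter stand on it, one on either side, about 95 mm from its centre along its y; a bread roll 40 mm high lies across the last 65 mm at its +y end. The middle 80 mm of the board is clear.
- round_small: Small plain round pastry cutter: an open white plastic ring, outside diameter 30 mm (its rolled top edge 1 mm more), wall 2.5 mm, 45 mm high, open at both ends. Origin: centre of its lower edge; z up along its axis.
- round_mid: Middle-sized plain round pastry cutter: an open white plastic ring, outside diameter 48 mm (its rolled top edge 1 mm more), wall 2.5 mm, 45 mm high, open at both ends. Origin: centre of its lower edge; z up along its axis.
- round_large: Large plain round pastry cutter: an open white plastic ring, outside diameter 68 mm (its rolled top edge 1 mm more), wall 2.5 mm, 45 mm high, open at both ends. Origin: centre of its lower edge; z up along its axis.
- square_small: Small square pastry cutter: an open white plastic square ring, 24 by 24 mm outside (its rolled top edge 1 mm more), corners bevelled by 3.5 mm (so its corners lie 15 mm from the centre), wall 2.5 mm, 45 mm high, open at both ends. Origin: centre of its lower edge; x and y square to its sides, z up.
- square_mid: Middle-sized square pastry cutter: an open white plastic square ring, 42 by 42 mm outside (its rolled top edge 1 mm more), corners bevelled by 6 mm (so its corners lie 26 mm from the centre), wall 2.5 mm, 45 mm high, open at both ends. Origin: centre of its lower edge; x and y square to its sides, z up.
- square_large: Large square pastry cutter: an open white plastic square ring, 62 by 62 mm outside (its rolled top edge 1 mm more), corners bevelled by 6 mm (so its corners lie 40 mm from the centre), wall 2.5 mm, 45 mm high, open at both ends. Origin: centre of its lower edge; x and y square to its sides, z up.
- tumbler: Empty steel drinking tumbler standing between the two tins, 64 mm across at the rim, 80 mm high. Not to be disturbed. Origin: centre of its underside, z up.
There are look-alikes about, which are no part of the job. Leave any orange look-alike of the round_large alone.

How it is judged:
By the outcome, as a careful person would: the job done as asked, in the order asked, and still so for the second after the job is handed in, with the robot touching nothing.
It also fails if it takes over 125 s, if anything falls off the work surface, if the arm or the gripper's body presses on something with over 40 N, if the wrist force passes 120 N, or if a joint passes its speed limit or range.

## Robot

A 7-joint arm with a two-finger parallel gripper is mounted at the origin on the work surface. World frame = base frame: x ahead of the robot, y to its left, z up, the work surface at z = 0. Lengths are in m, angles in rad, forces in N, time in s.
With the tool pointing down it reaches from about 0.4 to 0.85 m from the base axis. Payload 4.5 kg.
Tool frame: the origin (TCP) lies midway between the tips of the shut fingers; the grasp point (between the pads) lies r.grip_point_offset behind it (r.grip_point_offset is the distance from the TCP to the grasp point, in m); z points along the fingers, y is the line along which they close (so a half turn about z gives the same grasp; the last joint's range is limited). The gripper opens to 88 mm and grips with 3 to 60 N. Pads are 18 mm wide; open, the fingers measure 123 mm over their backs; the gripper's body (75 mm by 187 mm) begins 45 mm behind the grasp point.
Start: joints at [1.328, 0.689, -0.195, 1.565, 0.157, 0.902, -0.215], TCP at [0.171, -0.601, 0.239] pointing down, gripper open.
Joint ranges: [-3.01, 3.01], [-0.46, 2.08], [-1.47, 1.51], [0.13, 2.56], [-1, 4.14], [0.04, 2.09], [-2.66, 2.66]. Speed limits (rad/s): [2.57, 2.57, 3.14, 3.14, 3.14, 3.14, 3.14].

## Interface

Orientations are given as a unit quaternion [x, y, z, w].
In Python, from plant import r gives the robot as it stands.
- The arm moves only by the shell command python3 -m jog 'ROWS' [FORCE]. ROWS is JSON, a list of rows, each an object of numbers: "wx", "wy", "wz": the turn, a rotation vector about the world's x, y, z as a fraction of full scale; "dx", "dy", "dz": the shift along the world's x, y, z as a fraction of full scale; "hand": the closure, from 0 (fully open) to 1 (shut). In form: [{"wx": .., "wy": .., "wz": .., "dx": .., "dy": .., "dz": .., "hand": ..}, ...]. A call has 1 to 5 rows; each row shifts and turns the commanded pose from where the row before left it; what a row does not reach is not made up. Full scale, the value 1, is 0.25 m for a shift and 2 rad for a turn. A row lasts 1/12 s, in which the tool goes at most 41.7 mm and 7.16 degrees, less where a joint would pass 70% of its speed; a pose out of reach is approached as far as the arm can. A call with a number of a shift or a turn outside -1 to 1 is refused whole. A call with a gripper value outside its range is refused whole. The fingers move at their own pace and stop on an object; FORCE is the grip in N (left out, the last holds). Time passes only in rows, so rows that do not move let the fingers close. It gives the time, the measured TCP pose, the force, the opening and the grip force at its end, in the units of the state.
- r.get_state(): the state, without advancing time (a new reading comes with each control period).
- r.snapshot(name): name is "scene" or "top" or "wrist"; returns the picture (400x640x3 uint8, red, green, blue); there is no depth.
- r.camera_info(name): a dict with "mtx" (3x3 intrinsics, pixels), "R" (3x3) and "t" (3): a world point X has camera coordinates R X + t. Camera axes: x right, y down, z forward; pixel columns grow to the right and rows downward; lengths in m; the calibration is good to about 2 mm. A picture is of the moment at which its call begins: read the wrist's pose just before it. camera_info takes no time and is no camera call; for the wrist camera it gives the pose at the moment of the call.
- r.finish_job(): hands the job in; it is judged then, once.
Trained networks look in the newest picture that a camera, given by its name, has taken for a name from the list of things; names that differ only in an ending like _2 or _b are one class to them, and where a whole thing is asked for, a point or a joint stands for the part that bears it (a point fixed in the world has none). Each returns a list of dicts, best first, with "p" (0 to 1); they miss things now and then, are a little off and sometimes report something else, mostly with a low value. They report only what shows in the picture. A call takes as long as a camera call. They do not tell look-alikes from the thing itself.
- r.search_frame(camera, query): "bbox" ([left, top, right, bottom] in pixels, round what is visible of it).
- r.masks_of(camera, query): "region" (400x640 bool, what is visible of it) and "bbox" ([left, top, right, bottom] in pixels, round what is visible of it).
The state is a dict: "clock": time; "q": joint angles; "qd": joint speeds; "joint_torque": joint torques, N m; "tool_pos": TCP position; "eef_rot": TCP orientation; "contact_force": force on the tool from outside, world axes, zero at the start; "moment": the same for the moment, N m; "opening": opening from 0.0 (shut) to 1.0 (fully open); "finger_force": force on a finger pad.
Only numpy, scipy, OpenCV 4.12 (cv2) and the standard library are available. Lean on these libraries where they do the work, as an engineer would, in place of code of your own. Each camera call takes 0.05 s, during which the arm holds its last target. There are 200 camera calls.

## Working session

There is one attempt and no reset: what is moved stays moved. The work goes in short steps, Python scripts to look and compute and a shell command to move; the robot and the scene stay as the last step left them, time stands still between calls to the robot, and variables do not carry over. Pictures are saved under pics/ and viewed, at most 14 in all, crops included, and the job is handed in when it is done.

```bash
ls; mkdir -p pics; python3 - <<'E'
from plant import r
import cv2
for n in ["scene","top"]:
    cv2.imwrite(f"pics/{n}0.png",r.snapshot(n)[:,:,::-1])
    c=r.camera_info(n); print(n,c["mtx"].tolist(),c["R"].round(3).tolist(),c["t"].round(3).tolist())
    for q in ["round_tin","square_tin","board","round_small","round_mid","round_large","square_small","square_mid","square_large","tumbler"]:
        print(q,[(round(d["p"],2),[int(v) for v in d["bbox"]]) for d in r.search_frame(n,q)][:4])
s=r.get_state();print(s["clock"],s["tool_pos"],s["eef_rot"],s["opening"],r.grip_point_offset)
E
```

```text
pics
scene [[397.1826815524479, 0.0, 315.5013002601209], [0.0, 397.1826815524479, 199.6035090035701], [0.0, 0.0, 1.0]] [[0.861, 0.508, 0.002], [0.34, -0.573, -0.746], [-0.378, 0.643, -0.666]] [-0.444, -0.114, 1.094]
round_tin [(0.92, [297, 159, 342, 186])]
square_tin [(0.8, [205, 229, 280, 287])]
board [(0.6, [286, 175, 447, 342])]
round_small [(0.63, [398, 197, 421, 224])]
round_mid [(0.64, [398, 197, 420, 224]), (0.21, [296, 158, 338, 185])]
round_large [(0.88, [305, 150, 334, 180]), (0.77, [312, 125, 331, 145])]
square_small [(0.64, [233, 236, 254, 261]), (0.54, [296, 160, 339, 184])]
square_mid []
square_large [(0.64, [336, 244, 378, 289])]
tumbler [(0.59, [275, 184, 305, 220]), (0.16, [337, 244, 377, 290])]
top [[362.8676603826854, 0.0, 321.096275059265], [0.0, 362.8676603826854, 195.1184156497119], [0.0, 0.0, 1.0]] [[-0.014, -1.0, -0.028], [-0.995, 0.017, -0.103], [0.103, 0.027, -0.994]] [0.038, 0.527, 0.772]
round_tin [(0.96, [233, 222, 283, 270])]
square_tin []
board [(0.75, [230, 106, 428, 178]), (0.16, [271, 111, 295, 137])]
round_small [(0.72, [247, 239, 265, 252]), (0.43, [377, 211, 434, 262])]
round_mid [(0.64, [273, 111, 295, 138]), (0.26, [232, 220, 283, 270])]
round_large [(0.92, [236, 230, 274, 257]), (0.77, [178, 258, 213, 293]), (0.66, [352, 116, 387, 154])]
square_small []
square_mid [(0.81, [244, 232, 267, 257]), (0.68, [231, 103, 427, 178])]
square_large [(0.91, [350, 116, 391, 154])]
tumbler [(0.75, [319, 211, 350, 245])]
1.1 [ 0.17081047 -0.60121009  0.23871227] [9.90438188e-01 1.37957226e-01 6.91253015e-07 2.61437628e-06] 1.0031715118689433 0.0187
```

```bash
python3 - <<'E'
import cv2,numpy as np
a=cv2.imread("pics/top0.png")[90:310,160:450]; a=cv2.resize(a,None,fx=2.75,fy=2.72,interpolation=3)
cv2.imwrite("pics/topc.png",a)
a=cv2.imread("pics/scene0.png")[100:350,190:460]; a=cv2.resize(a,None,fx=2.4,fy=2.4,interpolation=3)
cv2.imwrite("pics/scenec.png",a)
E
```

```text
(no output)
```

View pics/topc.png

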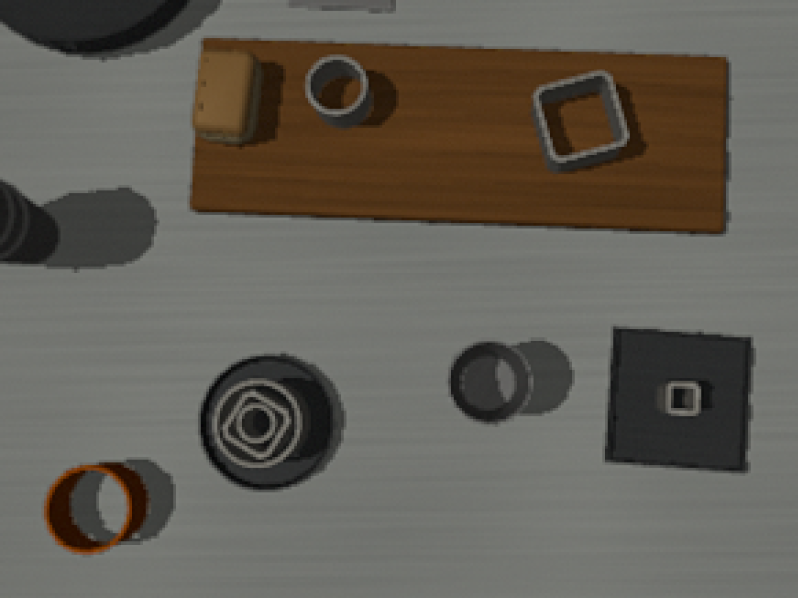

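View pics/scenec.png

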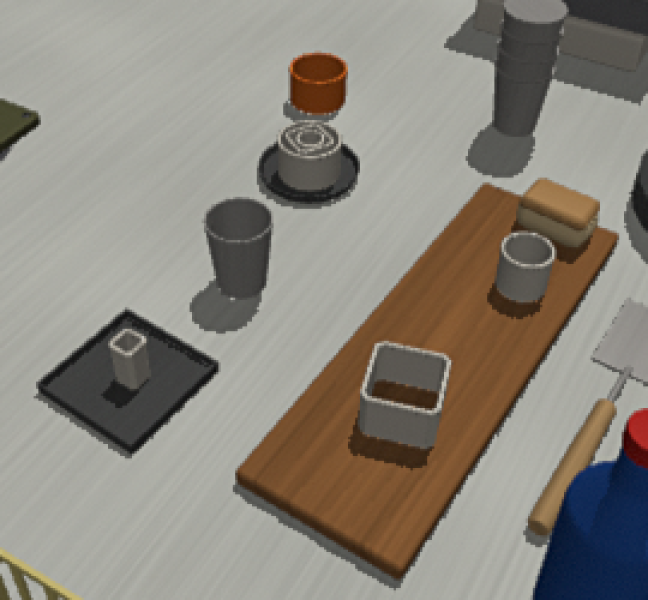

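The top crop (2.75x) shows:
- The round tin with its nest has its rim centre at (257,423).
- The tumbler is at (489,382).
- The square tin with the small square is at (684,398).
- On the board, round_mid is at (337,85), square_large is at (581,118), and the roll is at the left end.

There are two candidates for round_large. The white ring in the tin at (257,423) surrounds the square and fits the description. The orange one at (90,508) is the look-alike and is to be left alone.

```bash
cat > h.py <<'E'
from plant import r
import numpy as np, cv2
from scipy.spatial.transform import Rotation as Ro
def ray(c,p):
    d=c["R"].T@np.linalg.inv(c["mtx"])@[p[0],p[1],1.]
    return -c["R"].T@c["t"], d/np.linalg.norm(d)
def tri(obs):
    A=np.zeros((3,3));b=np.zeros(3);
    for c,p in obs:
        o,d=ray(c,p);P=np.eye(3)-np.outer(d,d);A+=P;b+=P@o
    X=np.linalg.solve(A,b)
    return X,[round(1000*np.linalg.norm((np.eye(3)-np.outer(ray(c,p)[1],ray(c,p)[1]))@(X-ray(c,p)[0])),1) for c,p in obs]
def onz(c,p,z):
    o,d=ray(c,p);return o+d*(z-o[2])/d[2]
def proj(c,X):
    x=c["mtx"]@(c["R"]@np.asarray(X)+c["t"]);return x[:2]/x[2]
def yaw():
    y=Ro.from_quat(r.get_state()["eef_rot"]).as_matrix()[:,1];return np.degrees(np.arctan2(y[1],y[0]))
E
python3 - <<'E'
from h import *
T,S=r.camera_info("top"),r.camera_info("scene")
t=lambda x,y:(160+x/2.75,90+y/2.72); s=lambda x,y:(190+x/2.4,100+y/2.4)
D=dict(rl=((257,423),(310,138)),rm=((337,85),(527,249)),sl=((581,118),(408,373)),ss=((684,398),(128,342)),tum=((489,382),(239,221)),rtin=((269,421),(309,170)),
 c1=((613,327),(217,367)),c2=((752,338),(130,451)),c3=((747,470),(38,387)),c4=((607,461),(126,311)),orange=((90,508),(318,70)),
 b1=((205,39),(617,232)),b2=((727,57),(403,574)),b3=((725,233),(237,478)),b4=((191,208),(487,185)),roll=((225,95),(560,205)))
for k,(a,b) in D.items():
    X,e=tri([(T,t(*a)),(S,s(*b))]);print(k,X.round(3),e)
print("yaw",yaw()); w=r.camera_info("wrist"); st=r.get_state()
print("wrist cam pos",(-w["R"].T@w["t"]).round(3),w["R"].round(2).tolist(),w["mtx"][0].round(0))
E
```

```text
rl [0.421 0.175 0.049] [np.float64(1.4), np.float64(1.4)]
rm [0.686 0.11  0.064] [np.float64(1.0), np.float64(1.0)]
sl [ 0.656 -0.079  0.065] [np.float64(2.7), np.float64(2.7)]
ss [ 0.436 -0.153  0.049] [np.float64(1.3), np.float64(1.3)]
tum [ 0.45  -0.004  0.078] [np.float64(1.3), np.float64(1.3)]
rtin [0.421 0.174 0.007] [np.float64(1.1), np.float64(1.1)]
c1 [ 0.494 -0.108  0.006] [np.float64(0.1), np.float64(0.1)]
c2 [ 0.484 -0.219  0.008] [np.float64(1.2), np.float64(1.2)]
c3 [ 0.378 -0.209  0.012] [np.float64(1.4), np.float64(1.4)]
c4 [ 0.385 -0.099  0.01 ] [np.float64(0.8), np.float64(0.8)]
orange [0.356 0.307 0.043] [np.float64(1.1), np.float64(1.1)]
b1 [0.743 0.227 0.021] [np.float64(1.7), np.float64(1.7)]
b2 [ 0.719 -0.207  0.014] [np.float64(2.0), np.float64(2.0)]
b3 [ 0.572 -0.199  0.012] [np.float64(2.8), np.float64(2.8)]
b4 [0.6   0.24  0.014] [np.float64(2.4), np.float64(2.4)]
roll [0.686 0.203 0.048] [np.float64(2.6), np.float64(2.6)]
yaw -74.14068616597629
wrist cam pos [ 0.25  -0.577  0.385] [[0.27, -0.96, 0.0], [-0.91, -0.26, 0.32], [-0.3, -0.09, -0.95]] [341.   0. 316.]
```

Triangulated heights agree with the description: rims at 0.049 in the tins, 0.064 on the board. Next I move the wrist camera over the square tin.

```bash

python3 -m jog '[{"dx":0.12,"dy":0.09},{"dx":0.12,"dy":0.09},{"dx":0.12,"dy":0.09},{"dx":0.12,"dy":0.09},{"dx":0.12,"dy":0.09}]'
python3 -m jog '[{"dx":0.12,"dy":0.09},{"dx":0.12,"dy":0.09},{"dx":0.12,"dy":0.09},{"dx":0.12,"dy":0.09},{"dy":0.15}]'
python3 -m jog '[{"dy":0.15},{"dy":0.15},{"dy":0.15},{"dy":0.15},{"dy":0.15}]'
python3 -m jog '[{"dy":0.15},{"dx":0},{"dx":0}]'
python3 - <<'E'
from h import *
w=r.camera_info("wrist");print(yaw());cv2.imwrite("pics/w1.png",r.snapshot("wrist")[:,:,::-1])
for n,X in dict(ss=(.436,-.153,.048),sl=(.656,-.079,.063),tum=(.45,-.004,.08)).items(): print(n,proj(w,X))
E
```

```text
-74.14068616597629
ss [-224.62306853 -386.52699211]
sl [ -594.92596433 -1291.01397507]
tum [-636.81608555 -622.75276716]invalid input
invalid input
invalid input
invalid input
```

View pics/w1.png

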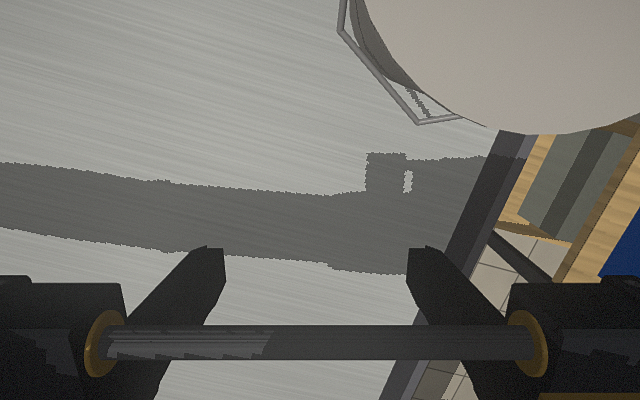

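The wrist view shows the open fingers at the bottom, with a large pale bowl ahead and to the right (at about 540,60). The rows were rejected because every key is needed. I'll go +y first to stay clear of the bowl.

```bash

python3 -m jog '[{"wx":0,"wy":0,"wz":0,"dx":0,"dy":0.14,"dz":0,"hand":0},{"wx":0,"wy":0,"wz":0,"dx":0.02,"dy":0.14,"dz":0,"hand":0},{"wx":0,"wy":0,"wz":0,"dx":0.04,"dy":0.13,"dz":0,"hand":0},{"wx":0,"wy":0,"wz":0,"dx":0.1,"dy":0.12,"dz":0,"hand":0},{"wx":0,"wy":0,"wz":0,"dx":0.12,"dy":0.1,"dz":0,"hand":0}]'
python3 -m jog '[{"wx":0,"wy":0,"wz":0,"dx":0.12,"dy":0.1,"dz":0,"hand":0},{"wx":0,"wy":0,"wz":0,"dx":0.12,"dy":0.1,"dz":0,"hand":0},{"wx":0,"wy":0,"wz":0,"dx":0.12,"dy":0.1,"dz":0,"hand":0},{"wx":0,"wy":0,"wz":0,"dx":0.12,"dy":0.1,"dz":0,"hand":0},{"wx":0,"wy":0,"wz":0,"dx":0.12,"dy":0.1,"dz":0,"hand":0}]'
python3 -m jog '[{"wx":0,"wy":0,"wz":-0.06,"dx":0,"dy":0.15,"dz":0,"hand":0},{"wx":0,"wy":0,"wz":-0.06,"dx":0,"dy":0.15,"dz":0,"hand":0},{"wx":0,"wy":0,"wz":-0.06,"dx":0,"dy":0.12,"dz":0,"hand":0},{"wx":0,"wy":0,"wz":0,"dx":0,"dy":0,"dz":0,"hand":0},{"wx":0,"wy":0,"wz":0,"dx":0,"dy":0,"dz":0,"hand":0}]'
python3 - <<'E'
from h import *
print(r.get_state()["tool_pos"],yaw());w=r.camera_info("wrist");cv2.imwrite("pics/w2.png",r.snapshot("wrist")[:,:,::-1])
for n,X in dict(ss=(.436,-.153,.048),sl=(.656,-.079,.063),tum=(.45,-.004,.08)).items(): print(n,proj(w,X))
E
```

```text
clock: 1.57
tool_pos: [0.2391, -0.4419, 0.2389]
eef_rot: [0.991, 0.136, -0.001, -0.0]
contact_force: [0.4, 0.4, -0.5]
opening: 0.998
finger_force: 0.0
clock: 1.98
tool_pos: [0.3922, -0.3174, 0.239]
eef_rot: [0.99, 0.138, 0.0, 0.0]
contact_force: [0.2, -0.0, -0.2]
opening: 1.001
finger_force: 0.0
clock: 2.4
tool_pos: [0.3914, -0.2119, 0.239]
eef_rot: [0.999, -0.039, 0.0, -0.0]
contact_force: [-0.5, -0.7, 0.4]
opening: 1.003
finger_force: 0.0
[ 0.39139524 -0.2118874   0.23900975] -94.44565442641195
ss [252.81738743 130.13471942]
sl [ 109.31316715 -161.06888889]
tum [ 77.17419804 131.76972523]
```

View pics/w2.png

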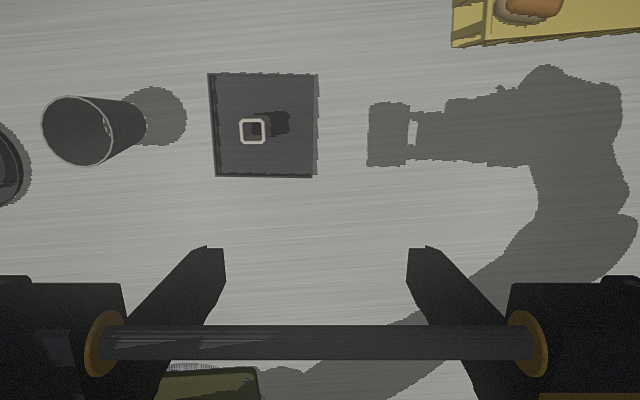

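The view shows the square tin spanning (210–318, 73–178). The small square rim is centred at (252,131), as predicted, and the tumbler is on the left at (78,130). Next, the round tin from two places.

```bash

python3 -m jog '[{"wx":0,"wy":0,"wz":0,"dx":0.01,"dy":0.14,"dz":0,"hand":0},{"wx":0,"wy":0,"wz":0,"dx":0.01,"dy":0.14,"dz":0,"hand":0},{"wx":0,"wy":0,"wz":0,"dx":0,"dy":0.14,"dz":0,"hand":0},{"wx":0,"wy":0,"wz":0,"dx":0,"dy":0.14,"dz":0,"hand":0},{"wx":0,"wy":0,"wz":0,"dx":0,"dy":0.14,"dz":0,"hand":0}]'
python3 -m jog '[{"wx":0,"wy":0,"wz":0,"dx":0,"dy":0.14,"dz":0,"hand":0},{"wx":0,"wy":0,"wz":0,"dx":0,"dy":0.14,"dz":0,"hand":0},{"wx":0,"wy":0,"wz":0,"dx":0,"dy":0.14,"dz":0,"hand":0},{"wx":0,"wy":0,"wz":0,"dx":0,"dy":0,"dz":0,"hand":0},{"wx":0,"wy":0,"wz":0,"dx":0,"dy":0,"dz":0,"hand":0}]'
python3 - <<'E'
from h import *
import pickle
w=r.camera_info("wrist");a=r.snapshot("wrist");pickle.dump((w,a),open("v1.pkl","wb"))
E
python3 -m jog '[{"wx":0,"wy":0,"wz":0,"dx":0,"dy":0.14,"dz":0,"hand":0},{"wx":0,"wy":0,"wz":0,"dx":0,"dy":0.14,"dz":0,"hand":0},{"wx":0,"wy":0,"wz":0,"dx":0,"dy":0.14,"dz":0,"hand":0},{"wx":0,"wy":0,"wz":0,"dx":0,"dy":0,"dz":0,"hand":0},{"wx":0,"wy":0,"wz":0,"dx":0,"dy":0,"dz":0,"hand":0}]'
python3 - <<'E'
from h import *
import pickle
w=r.camera_info("wrist");a=r.snapshot("wrist");pickle.dump((w,a),open("v2.pkl","wb"))
out=[]
for f in("v1","v2"):
    w,a=pickle.load(open(f+".pkl","rb"));p=proj(w,(.421,.175,.048)).astype(int);x,y=max(p[0]-50,0),max(p[1]-45,0);print(f,p,"crop origin",x,y)
    out.append(cv2.resize(a[y:y+95,x:x+100],None,fx=4,fy=4,interpolation=2))
cv2.imwrite("pics/v12.png",np.hstack(out)[:,:,::-1])
E
```

```text
clock: 2.87
tool_pos: [0.3965, -0.0391, 0.2389]
eef_rot: [0.999, -0.043, 0.001, 0.0]
contact_force: [1.2, -0.4, 0.2]
opening: 0.999
finger_force: 0.0
clock: 3.28
tool_pos: [0.3969, 0.067, 0.2388]
eef_rot: [0.999, -0.04, 0.001, -0.0]
contact_force: [0.1, -1.0, 0.0]
opening: 1.0
finger_force: 0.0
clock: 3.75
tool_pos: [0.3967, 0.1708, 0.2386]
eef_rot: [0.999, -0.042, 0.0, 0.0]
contact_force: [0.7, -1.1, 0.2]
opening: 1.0
finger_force: 0.0
v1 [206 155] crop origin 156 110
v2 [310 146] crop origin 260 101
```

View pics/v12.png

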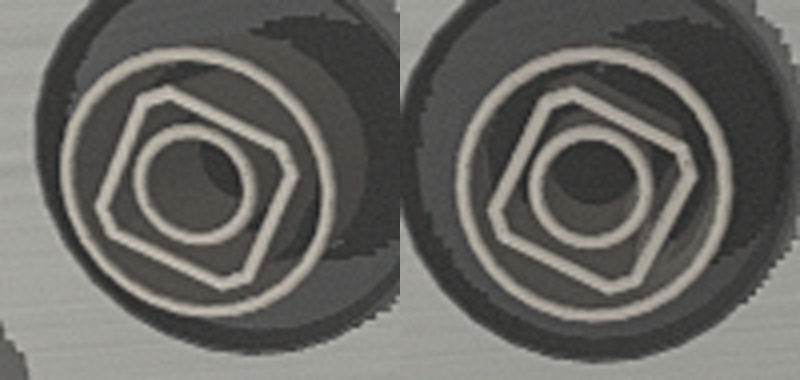

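Both crops show three nested rims: a round outer ring (v2 crop centre 194,184), a tilted square (about 191,193) and the small ring (190,186). They match the tin as described.

```bash
python3 - <<'E'
from h import *
import pickle
w1,_=pickle.load(open("v1.pkl","rb"));w2,_=pickle.load(open("v2.pkl","rb"))
a=lambda x,y:(156+x/4-.4,110+y/4-.4); b=lambda x,y:(260+x/4-.4,101+y/4-.4)
for n,p,q in [("rl",(197,181),(194,184)),("sm",(195,190),(191,193)),("rs",(195,185),(190,186))]:
    print(n,[v for v in tri([(w1,a(*p)),(w2,b(*q))])], onz(w2,b(*q),.048).round(4))
P=[onz(w2,b(*q),.048)[:2] for q in [(158,95),(290,165),(222,288),(95,225)]]
for i in range(4):
    d=P[(i+1)%4]-P[i]; print(np.linalg.norm(d).round(4), np.degrees(np.arctan2(d[1],d[0])).round(1))
print(yaw(),r.get_state()["tool_pos"])
E
```

```text
rl [array([0.42131699, 0.17703119, 0.0475227 ]), [np.float64(0.1), np.float64(0.1)]] [0.4213 0.177  0.048 ]
sm [array([0.41910534, 0.17797775, 0.0474178 ]), [np.float64(0.1), np.float64(0.1)]] [0.4191 0.178  0.048 ]
rs [array([0.42042393, 0.17811075, 0.04632153]), [np.float64(0.2), np.float64(0.2)]] [0.4209 0.178  0.048 ]
0.0365 -122.4
0.0354 147.0
0.0356 58.3
0.0358 -31.7
-94.92041784624044 [0.39651255 0.16914896 0.23861461]
```

Grasp round_large: dx +0.099, dy +0.031, tip down to z 0.018.

```bash

python3 -m jog '[{"wx":0,"wy":0,"wz":0,"dx":0.1,"dy":0.031,"dz":0,"hand":0},{"wx":0,"wy":0,"wz":0,"dx":0,"dy":0,"dz":-0.14,"hand":0},{"wx":0,"wy":0,"wz":0,"dx":0,"dy":0,"dz":-0.14,"hand":0},{"wx":0,"wy":0,"wz":0,"dx":0,"dy":0,"dz":-0.14,"hand":0},{"wx":0,"wy":0,"wz":0,"dx":0,"dy":0,"dz":0,"hand":0}]'
python3 -m jog '[{"wx":0,"wy":0,"wz":0,"dx":0,"dy":0,"dz":-0.14,"hand":0},{"wx":0,"wy":0,"wz":0,"dx":0,"dy":0,"dz":-0.14,"hand":0},{"wx":0,"wy":0,"wz":0,"dx":0,"dy":0,"dz":-0.14,"hand":0},{"wx":0,"wy":0,"wz":0,"dx":0,"dy":0,"dz":-0.04,"hand":0},{"wx":0,"wy":0,"wz":0,"dx":0,"dy":0,"dz":0,"hand":0}]'
python3 -m jog '[{"wx":0,"wy":0,"wz":0,"dx":0,"dy":0,"dz":0,"hand":1},{"wx":0,"wy":0,"wz":0,"dx":0,"dy":0,"dz":0,"hand":1},{"wx":0,"wy":0,"wz":0,"dx":0,"dy":0,"dz":0,"hand":1},{"wx":0,"wy":0,"wz":0,"dx":0,"dy":0,"dz":0,"hand":1},{"wx":0,"wy":0,"wz":0,"dx":0,"dy":0,"dz":0,"hand":1}]' 15
```

```text
clock: 4.22
tool_pos: [0.4183, 0.1743, 0.1289]
eef_rot: [0.999, -0.044, -0.005, 0.004]
contact_force: [-1.4, -0.7, -0.2]
opening: 1.002
finger_force: 0.0
clock: 4.63
tool_pos: [0.4238, 0.1778, 0.02]
eef_rot: [0.999, -0.043, -0.003, 0.002]
contact_force: [0.8, 0.7, 0.2]
opening: 1.002
finger_force: 0.0
clock: 5.05
tool_pos: [0.4241, 0.1797, 0.0224]
eef_rot: [0.999, -0.042, -0.001, 0.001]
contact_force: [0.5, -1.7, 8.9]
opening: 0.762
finger_force: 14.9
```

```bash

python3 -m jog '[{"wx":0,"wy":0,"wz":0,"dx":0,"dy":0,"dz":0.05,"hand":1},{"wx":0,"wy":0,"wz":0,"dx":0,"dy":0,"dz":0.1,"hand":1},{"wx":0,"wy":0,"wz":0,"dx":0,"dy":0,"dz":0.13,"hand":1},{"wx":0,"wy":0,"wz":0,"dx":0,"dy":0,"dz":0.13,"hand":1},{"wx":0,"wy":0,"wz":0,"dx":0,"dy":0,"dz":0,"hand":1}]'
python3 - <<'E'
from h import *
s=r.get_state();print(s["q"].round(2),yaw());cv2.imwrite("pics/w3.png",np.vstack([r.snapshot("wrist"),cv2.resize(r.snapshot("scene")[100:250,220:460],(640,400))])[::1,:,::-1][:, :] if 0 else cv2.resize(np.hstack([r.snapshot("wrist"),r.snapshot("scene")])[:,:,::-1],(800,250)))
E
```

```text
clock: 5.47
tool_pos: [0.4255, 0.181, 0.1284]
eef_rot: [0.999, -0.042, 0.002, -0.001]
contact_force: [-0.5, 0.6, 0.6]
opening: 0.762
finger_force: 14.8
[-0.49  0.68 -0.01  2.16  0.02  0.3  -2.18] -94.78556420392366
```

View pics/w3.png

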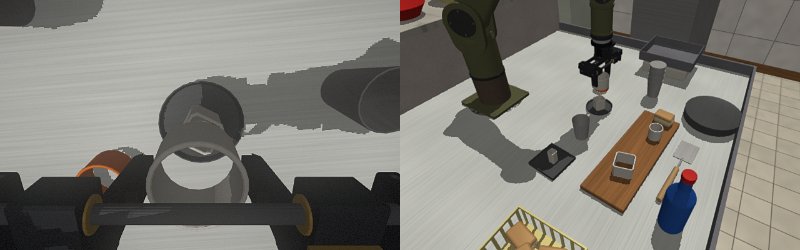

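The wrist view shows round_large in the fingers, and the square and small ring remain in the tin. I'll carry it to the board's middle, turning the fingers along x.

```bash

python3 -m jog '[{"wx":0,"wy":0,"wz":0.06,"dx":0.072,"dy":-0.051,"dz":0,"hand":1},{"wx":0,"wy":0,"wz":0.06,"dx":0.072,"dy":-0.051,"dz":0,"hand":1},{"wx":0,"wy":0,"wz":0.06,"dx":0.072,"dy":-0.051,"dz":0,"hand":1},{"wx":0,"wy":0,"wz":0.06,"dx":0.072,"dy":-0.051,"dz":0,"hand":1},{"wx":0,"wy":0,"wz":0.06,"dx":0.072,"dy":-0.051,"dz":0,"hand":1}]'
python3 -m jog '[{"wx":0,"wy":0,"wz":0.06,"dx":0.072,"dy":-0.051,"dz":0,"hand":1},{"wx":0,"wy":0,"wz":0.06,"dx":0.072,"dy":-0.051,"dz":0,"hand":1},{"wx":0,"wy":0,"wz":0.06,"dx":0.072,"dy":-0.051,"dz":0,"hand":1},{"wx":0,"wy":0,"wz":0.06,"dx":0.072,"dy":-0.051,"dz":0,"hand":1},{"wx":0,"wy":0,"wz":0.06,"dx":0.072,"dy":-0.051,"dz":0,"hand":1}]'
python3 -m jog '[{"wx":0,"wy":0,"wz":0.06,"dx":0.072,"dy":-0.051,"dz":0,"hand":1},{"wx":0,"wy":0,"wz":0.06,"dx":0.072,"dy":-0.051,"dz":0,"hand":1},{"wx":0,"wy":0,"wz":0.06,"dx":0.072,"dy":-0.051,"dz":0,"hand":1},{"wx":0,"wy":0,"wz":0,"dx":0,"dy":0,"dz":0,"hand":1},{"wx":0,"wy":0,"wz":0,"dx":0,"dy":0,"dz":0,"hand":1}]'
python3 - <<'E'
from h import *
import pickle
s=r.get_state();print(s["q"].round(2),s["tool_pos"].round(4),yaw())
w=r.camera_info("wrist");a=r.snapshot("wrist");pickle.dump((w,a),open("v3.pkl","wb"))
cv2.imwrite("pics/v3.png",a[:,:,::-1])
for n,X in dict(rm=(.686,.11,.063),sl=(.656,-.079,.063)).items(): print(n,proj(w,X))
E
```

```text
clock: 5.98
tool_pos: [0.513, 0.1154, 0.122]
eef_rot: [0.966, 0.259, -0.003, 0.002]
contact_force: [0.5, -0.1, -0.1]
opening: 0.762
finger_force: 14.8
clock: 6.4
tool_pos: [0.6028, 0.0516, 0.1216]
eef_rot: [0.846, 0.532, -0.002, 0.001]
contact_force: [-0.1, 0.4, -0.5]
opening: 0.76
finger_force: 14.8
clock: 6.82
tool_pos: [0.6565, 0.013, 0.1211]
eef_rot: [0.741, 0.672, -0.002, 0.001]
contact_force: [-0.1, 0.2, 0.1]
opening: 0.76
finger_force: 14.8
[ 0.18  0.92 -0.54  1.55  0.58  0.84 -0.67] [0.6565 0.013  0.1211] -5.5928120033315665
rm [352.85425637  54.23181079]
sl [327.78916553 336.99580726]
```

View pics/v3.png

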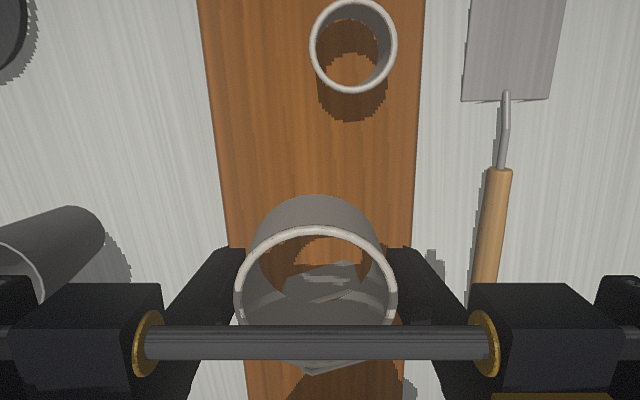

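round_mid shows at (353,45) and the middle of the board is clear under the ring. Lowering now.

```bash

python3 -m jog '[{"wx":0,"wy":0,"wz":0,"dx":0,"dy":0,"dz":-0.1,"hand":1},{"wx":0,"wy":0,"wz":0,"dx":0,"dy":0,"dz":-0.1,"hand":1},{"wx":0,"wy":0,"wz":0,"dx":0,"dy":0,"dz":-0.09,"hand":1},{"wx":0,"wy":0,"wz":0,"dx":0,"dy":0,"dz":-0.03,"hand":1},{"wx":0,"wy":0,"wz":0,"dx":0,"dy":0,"dz":0,"hand":1}]'
python3 -m jog '[{"wx":0,"wy":0,"wz":0,"dx":0,"dy":0,"dz":-0.012,"hand":1},{"wx":0,"wy":0,"wz":0,"dx":0,"dy":0,"dz":0,"hand":1},{"wx":0,"wy":0,"wz":0,"dx":0,"dy":0,"dz":0,"hand":1}]'
```

```text
clock: 7.28
tool_pos: [0.6543, 0.0153, 0.0409]
eef_rot: [0.739, 0.674, -0.003, 0.0]
contact_force: [0.0, 0.0, -0.5]
opening: 0.76
finger_force: 14.8
clock: 7.53
tool_pos: [0.6579, 0.0147, 0.0416]
eef_rot: [0.74, 0.673, 0.0, 0.003]
contact_force: [0.2, 0.2, -0.2]
opening: 0.758
finger_force: 14.8
```

```bash

python3 -m jog '[{"wx":0,"wy":0,"wz":0,"dx":0,"dy":0,"dz":0,"hand":1},{"wx":0,"wy":0,"wz":0,"dx":0,"dy":0,"dz":0,"hand":1},{"wx":0,"wy":0,"wz":0,"dx":0,"dy":0,"dz":0,"hand":1}]'
python3 -m jog '[{"wx":0,"wy":0,"wz":0,"dx":0,"dy":0,"dz":-0.01,"hand":1},{"wx":0,"wy":0,"wz":0,"dx":0,"dy":0,"dz":0,"hand":1},{"wx":0,"wy":0,"wz":0,"dx":0,"dy":0,"dz":0,"hand":1}]'
python3 -m jog '[{"wx":0,"wy":0,"wz":0,"dx":0,"dy":0,"dz":-0.01,"hand":1},{"wx":0,"wy":0,"wz":0,"dx":0,"dy":0,"dz":0,"hand":1},{"wx":0,"wy":0,"wz":0,"dx":0,"dy":0,"dz":0,"hand":1}]'
```

```text
clock: 7.78
tool_pos: [0.6575, 0.0142, 0.0409]
eef_rot: [0.74, 0.673, -0.0, 0.003]
contact_force: [0.6, -0.0, -0.4]
opening: 0.762
finger_force: 14.8
clock: 8.03
tool_pos: [0.6571, 0.0142, 0.0377]
eef_rot: [0.74, 0.673, -0.001, 0.002]
contact_force: [0.5, -0.2, -1.0]
opening: 0.763
finger_force: 14.8
clock: 8.28
tool_pos: [0.6572, 0.0143, 0.037]
eef_rot: [0.74, 0.673, -0.001, 0.003]
contact_force: [-4.1, -0.7, 11.6]
opening: 0.761
finger_force: 14.9
```

Contact came at 0.037, as predicted. Release and rise, then a second view of round_mid.

```bash

python3 -m jog '[{"wx":0,"wy":0,"wz":0,"dx":0,"dy":0,"dz":0.005,"hand":0},{"wx":0,"wy":0,"wz":0,"dx":0,"dy":0,"dz":0,"hand":0},{"wx":0,"wy":0,"wz":0,"dx":0,"dy":0,"dz":0,"hand":0},{"wx":0,"wy":0,"wz":0,"dx":0,"dy":0,"dz":0,"hand":0}]'
python3 -m jog '[{"wx":0,"wy":0,"wz":0,"dx":0,"dy":0,"dz":0.05,"hand":0},{"wx":0,"wy":0,"wz":0,"dx":0,"dy":0,"dz":0.12,"hand":0},{"wx":0,"wy":0,"wz":0,"dx":0,"dy":0,"dz":0.15,"hand":0},{"wx":0,"wy":0,"wz":0,"dx":0,"dy":0,"dz":0.15,"hand":0},{"wx":0,"wy":0,"wz":0,"dx":0,"dy":0,"dz":0.15,"hand":0}]'
python3 -m jog '[{"wx":0,"wy":0,"wz":0,"dx":0,"dy":0,"dz":0.13,"hand":0},{"wx":0,"wy":0,"wz":0,"dx":0,"dy":0,"dz":0,"hand":0},{"wx":0,"wy":0,"wz":0,"dx":0,"dy":0,"dz":0,"hand":0}]'
python3 - <<'E'
from h import *
import pickle
w=r.camera_info("wrist");a=r.snapshot("wrist");pickle.dump((w,a),open("v4.pkl","wb"))
cv2.imwrite("pics/v4.png",a[:,:,::-1])
T=r.camera_info("top")
for n,q in [("v4","round_mid"),("v4","round_large")]:
    print(q,[(round(d["p"],2),[round(v) for v in d["bbox"]]) for d in r.search_frame("wrist",q)][:3])
w3,_=pickle.load(open("v3.pkl","rb"));print(onz(w3,(353,45),.063), proj(w,onz(w3,(353,45),.063)),proj(w,(.657,.014,.063)),proj(w,(.656,-.079,.063)))
E
```

```text
clock: 8.62
tool_pos: [0.657, 0.0142, 0.0362]
eef_rot: [0.74, 0.673, -0.001, 0.002]
contact_force: [0.7, 0.1, 0.9]
opening: 0.998
finger_force: 0.0
clock: 9.03
tool_pos: [0.6568, 0.0144, 0.1938]
eef_rot: [0.739, 0.673, -0.001, 0.002]
contact_force: [1.7, -0.2, -0.7]
opening: 1.001
finger_force: 0.0
clock: 9.28
tool_pos: [0.6583, 0.0147, 0.227]
eef_rot: [0.74, 0.673, 0.001, 0.004]
contact_force: [-0.2, 0.7, -0.1]
opening: 0.997
finger_force: 0.0
round_mid [(0.65, [309, 30, 366, 93])]
round_large [(0.64, [279, 141, 352, 218])]
[0.68636656 0.1146538  0.063     ] [336.91333683  60.94126498] [313.57585314 178.7965444 ] [321.18187061 265.94184096]
```

View pics/v4.png

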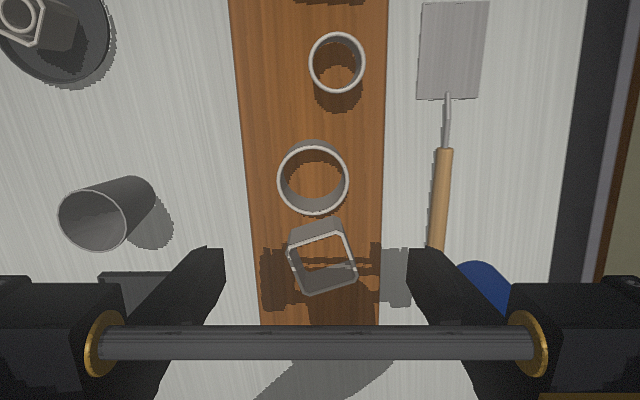

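round_large stands upright at (313,178), round_mid is at (337,62) and square_large at (322,264). Now I move to the square in the round tin, turning to yaw −32°.

```bash

python3 -m jog '[{"wx":0,"wy":0,"wz":-0.029,"dx":-0.128,"dy":0.069,"dz":0,"hand":0},{"wx":0,"wy":0,"wz":-0.029,"dx":-0.128,"dy":0.069,"dz":0,"hand":0},{"wx":0,"wy":0,"wz":-0.029,"dx":-0.128,"dy":0.069,"dz":0,"hand":0},{"wx":0,"wy":0,"wz":-0.029,"dx":-0.128,"dy":0.069,"dz":0,"hand":0},{"wx":0,"wy":0,"wz":-0.029,"dx":-0.128,"dy":0.069,"dz":0,"hand":0}]'
python3 -m jog '[{"wx":0,"wy":0,"wz":-0.029,"dx":-0.128,"dy":0.069,"dz":0,"hand":0},{"wx":0,"wy":0,"wz":-0.029,"dx":-0.128,"dy":0.069,"dz":0,"hand":0},{"wx":0,"wy":0,"wz":-0.029,"dx":-0.128,"dy":0.069,"dz":0,"hand":0},{"wx":0,"wy":0,"wz":0,"dx":0,"dy":0,"dz":0,"hand":0},{"wx":0,"wy":0,"wz":0,"dx":0,"dy":0,"dz":0,"hand":0}]'
python3 - <<'E'
from h import *
import pickle
print(r.get_state()["tool_pos"].round(4),yaw())
w=r.camera_info("wrist");a=r.snapshot("wrist");pickle.dump((w,a),open("v5.pkl","wb"))
p=proj(w,(.42,.178,.048)).astype(int);x,y=p[0]-60,max(p[1]-50,0);print(p,x,y)
cv2.imwrite("pics/v5.png",cv2.resize(a[y:y+100,x:x+130],None,fx=5,fy=5,interpolation=2)[:,:,::-1])
w3,_=pickle.load(open("v3.pkl","rb"));w4,_=pickle.load(open("v4.pkl","rb"));print(tri([(w3,(353,45)),(w4,(337,62))]))
# square large corners seen in v4
P=[onz(w4,q,.063)[:2] for q in [(289,252),(350,234)]];d=P[1]-P[0];print("sl side",np.degrees(np.arctan2(d[1],d[0])),np.linalg.norm(d),onz(w4,(322,264),.063))
E
```

```text
clock: 9.85
tool_pos: [0.4945, 0.1005, 0.2226]
eef_rot: [0.83, 0.558, -0.003, 0.001]
contact_force: [0.5, 0.2, -0.3]
opening: 0.997
finger_force: 0.0
clock: 10.27
tool_pos: [0.3991, 0.1527, 0.2234]
eef_rot: [0.873, 0.487, -0.003, 0.002]
contact_force: [1.1, -0.7, -0.3]
opening: 0.999
finger_force: 0.0
[0.3991 0.1527 0.2234] -31.687005295239487
[321 140] 261 90
(array([0.68541516, 0.11350265, 0.07375528]), [np.float64(0.3), np.float64(0.3)])
sl side 12.567196155189077 0.06422454350102749 [ 0.6570323  -0.07683827  0.063     ]
```

View pics/v5.png

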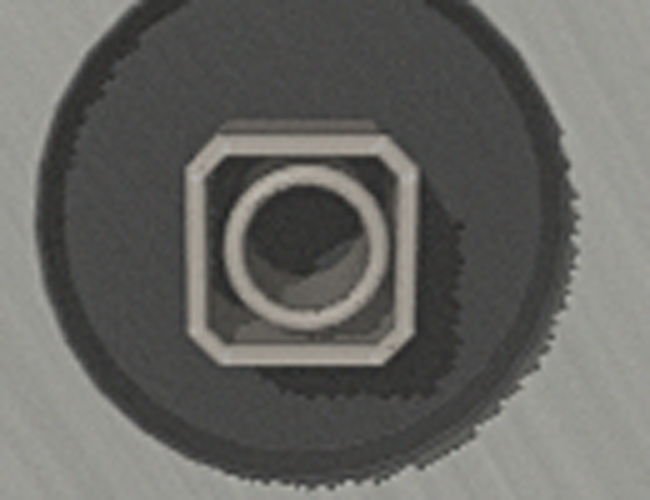

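The square is exactly aligned with the image, centred at crop (303,250), with the ring inside at (306,246).

```bash
python3 - <<'E'
from h import *
w=r.camera_info("wrist");s=r.get_state();p=s["tool_pos"]
for n,q in [("sq",(303,250)),("rs",(306,246))]:
    X=onz(w,(261+q[0]/5-.4,90+q[1]/5-.4),.048);print(n,X.round(4),((X-p)/.25).round(3))
print((.019-p[2])/.25)
E
```

```text
sq [0.4223 0.178  0.048 ] [ 0.086  0.103 -0.702]
rs [0.4231 0.1783 0.048 ] [ 0.089  0.105 -0.702]
-0.817513215372089
```

```bash

python3 -m jog '[{"wx":0,"wy":0,"wz":0,"dx":0.082,"dy":0.103,"dz":0,"hand":0},{"wx":0,"wy":0,"wz":0,"dx":0,"dy":0,"dz":-0.14,"hand":0},{"wx":0,"wy":0,"wz":0,"dx":0,"dy":0,"dz":-0.14,"hand":0},{"wx":0,"wy":0,"wz":0,"dx":0,"dy":0,"dz":-0.14,"hand":0},{"wx":0,"wy":0,"wz":0,"dx":0,"dy":0,"dz":0,"hand":0}]'
python3 -m jog '[{"wx":0,"wy":0,"wz":0,"dx":0,"dy":0,"dz":-0.14,"hand":0},{"wx":0,"wy":0,"wz":0,"dx":0,"dy":0,"dz":-0.14,"hand":0},{"wx":0,"wy":0,"wz":0,"dx":0,"dy":0,"dz":-0.11,"hand":0},{"wx":0,"wy":0,"wz":0,"dx":0,"dy":0,"dz":0,"hand":0},{"wx":0,"wy":0,"wz":0,"dx":0,"dy":0,"dz":0,"hand":0}]'
python3 -m jog '[{"wx":0,"wy":0,"wz":0,"dx":0,"dy":0,"dz":0,"hand":1},{"wx":0,"wy":0,"wz":0,"dx":0,"dy":0,"dz":0,"hand":1},{"wx":0,"wy":0,"wz":0,"dx":0,"dy":0,"dz":0,"hand":1},{"wx":0,"wy":0,"wz":0,"dx":0,"dy":0,"dz":0,"hand":1},{"wx":0,"wy":0,"wz":0,"dx":0,"dy":0,"dz":0,"hand":1}]' 15
python3 -m jog '[{"wx":0,"wy":0,"wz":0,"dx":0,"dy":0,"dz":0.03,"hand":1},{"wx":0,"wy":0,"wz":0,"dx":0,"dy":0,"dz":0.04,"hand":1},{"wx":0,"wy":0,"wz":0,"dx":0,"dy":0,"dz":0.06,"hand":1},{"wx":0,"wy":0,"wz":0,"dx":0,"dy":0,"dz":0.1,"hand":1},{"wx":0,"wy":0,"wz":0,"dx":0,"dy":0,"dz":0.14,"hand":1}]'
python3 -m jog '[{"wx":0,"wy":0,"wz":0,"dx":0,"dy":0,"dz":0.14,"hand":1},{"wx":0,"wy":0,"wz":0,"dx":0,"dy":0,"dz":0.14,"hand":1},{"wx":0,"wy":0,"wz":0,"dx":0,"dy":0,"dz":0,"hand":1},{"wx":0,"wy":0,"wz":0,"dx":0,"dy":0,"dz":0,"hand":1}]'
python3 - <<'E'
from h import *
import pickle
print(r.get_state()["tool_pos"].round(4),yaw(),r.get_state()["q"].round(2))
w=r.camera_info("wrist");a=r.snapshot("wrist");pickle.dump((w,a),open("v6.pkl","wb"))
cv2.imwrite("pics/v6.png",a[:,:,::-1])
E
```

```text
clock: 10.73
tool_pos: [0.42, 0.1754, 0.1136]
eef_rot: [0.875, 0.484, -0.007, 0.002]
contact_force: [-0.4, -0.1, -0.5]
opening: 1.006
finger_force: 0.0
clock: 11.15
tool_pos: [0.4223, 0.1776, 0.0214]
eef_rot: [0.875, 0.485, -0.002, 0.002]
contact_force: [0.5, 0.2, 1.0]
opening: 1.005
finger_force: 0.0
clock: 11.57
tool_pos: [0.4223, 0.1782, 0.0225]
eef_rot: [0.875, 0.485, -0.0, 0.002]
contact_force: [0.2, -0.5, -0.1]
opening: 0.646
finger_force: 0.0
clock: 11.98
tool_pos: [0.4204, 0.1773, 0.1143]
eef_rot: [0.874, 0.486, -0.003, 0.002]
contact_force: [0.6, -0.5, -1.2]
opening: 0.472
finger_force: 15.0
clock: 12.32
tool_pos: [0.4226, 0.1781, 0.1861]
eef_rot: [0.875, 0.485, 0.001, 0.002]
contact_force: [-0.1, -0.6, -0.6]
opening: 0.471
finger_force: 15.0
[0.4226 0.1781 0.1861] -32.01932888367538 [-0.21  0.6  -0.45  2.1   0.5   0.55 -1.59]
```

View pics/v6.png

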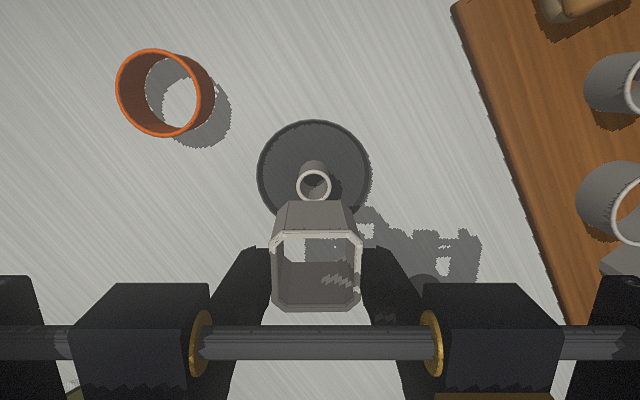

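round_small stays standing in the tin at (314,185), and the square is held. The fingers closed late, so I'll check at what height they hold it.

```bash
python3 - <<'E'
from h import *
import pickle
w,_=pickle.load(open("v6.pkl","rb"));s=r.get_state();p=s["tool_pos"];M=Ro.from_quat(s["eef_rot"]).as_matrix()
for d in np.arange(.012,.036,.004):
    f=lambda x,y,dd=d: proj(w,p+M@[x,y,-dd]).round(0)
    print(round(d,3),"rim far edge",f(.0215,-.0155),f(.0215,.0155),"near",f(-.0215,0),"bottom far edge",proj(w,p+M@[.021,0,.045-d]).round(0))
w1=w;print("rs",onz(w,(314,185),.048))
E
```

```text
0.012 rim far edge [281. 237.] [352. 237.] near [317. 319.] bottom far edge [316. 204.]
0.016 rim far edge [280. 240.] [353. 240.] near [317. 325.] bottom far edge [316. 206.]
0.02 rim far edge [279. 245.] [354. 245.] near [317. 331.] bottom far edge [317. 209.]
0.024 rim far edge [278. 249.] [356. 249.] near [317. 337.] bottom far edge [317. 211.]
0.028 rim far edge [277. 254.] [357. 254.] near [317. 343.] bottom far edge [317. 214.]
0.032 rim far edge [276. 259.] [358. 259.] near [317. 350.] bottom far edge [317. 217.]
rs [0.4215483  0.17948458 0.048     ]
```

It is held 10 mm below its rim, with its bottom 35 mm below the TCP. The grip is secure at 41 mm, so I carry it to the square tin.

```bash

python3 -m jog '[{"wx":0,"wy":0,"wz":0.024,"dx":0.005,"dy":-0.1,"dz":0,"hand":1},{"wx":0,"wy":0,"wz":0.024,"dx":0.005,"dy":-0.14,"dz":0,"hand":1},{"wx":0,"wy":0,"wz":0.024,"dx":0.005,"dy":-0.14,"dz":0,"hand":1},{"wx":0,"wy":0,"wz":0.024,"dx":0.005,"dy":-0.14,"dz":0,"hand":1},{"wx":0,"wy":0,"wz":0.024,"dx":0.005,"dy":-0.14,"dz":0,"hand":1}]' 20
python3 -m jog '[{"wx":0,"wy":0,"wz":0.024,"dx":0.005,"dy":-0.14,"dz":0,"hand":1},{"wx":0,"wy":0,"wz":0.024,"dx":0.005,"dy":-0.14,"dz":0,"hand":1},{"wx":0,"wy":0,"wz":0.024,"dx":0.005,"dy":-0.14,"dz":0,"hand":1},{"wx":0,"wy":0,"wz":0.024,"dx":0.005,"dy":-0.14,"dz":0,"hand":1},{"wx":0,"wy":0,"wz":0.024,"dx":0.005,"dy":-0.1,"dz":0,"hand":1}]'
python3 -m jog '[{"wx":0,"wy":0,"wz":0,"dx":0,"dy":0,"dz":0,"hand":1},{"wx":0,"wy":0,"wz":0,"dx":0,"dy":0,"dz":0,"hand":1},{"wx":0,"wy":0,"wz":0,"dx":0,"dy":0,"dz":0,"hand":1}]'
python3 - <<'E'
from h import *
import pickle
print(r.get_state()["tool_pos"].round(4),yaw(),r.get_state()["q"].round(2))
w=r.camera_info("wrist");a=r.snapshot("wrist");pickle.dump((w,a),open("v7.pkl","wb"))
print(proj(w,(.4352,-.1523,.048)))
t=r.snapshot("top")[180:280,340:450]
cv2.imwrite("pics/v7.png",np.hstack([cv2.resize(a[100:400,120:520],(440,330)),cv2.resize(t,(363,330))])[:,:799,::-1])
E
```

```text
clock: 12.78
tool_pos: [0.4264, 0.0113, 0.1826]
eef_rot: [0.809, 0.588, -0.003, 0.001]
contact_force: [1.3, 0.1, -0.0]
opening: 0.473
finger_force: 20.0
clock: 13.2
tool_pos: [0.4321, -0.1554, 0.1822]
eef_rot: [0.734, 0.679, -0.003, 0.001]
contact_force: [1.1, -0.4, -0.2]
opening: 0.473
finger_force: 20.0
clock: 13.45
tool_pos: [0.4334, -0.1509, 0.1831]
eef_rot: [0.734, 0.679, -0.001, 0.001]
contact_force: [-0.7, 0.9, 0.5]
opening: 0.474
finger_force: 20.0
[ 0.4334 -0.1509  0.1831] -4.426678915537382 [ 0.65  0.64 -0.66  2.1   0.68  0.63 -0.56]
[318.37047615 188.22617556]
```

View pics/v7.png

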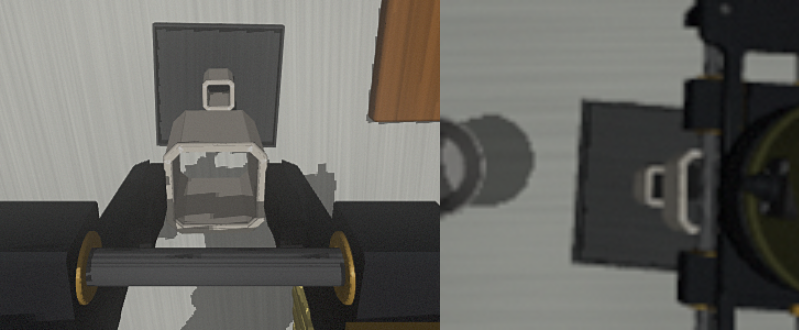

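The small square's rim at (319,187) matches its predicted position, and the held square is aligned with it. Lowering with a small correction.

```bash

python3 -m jog '[{"wx":0,"wy":0,"wz":0,"dx":0.007,"dy":-0.016,"dz":0,"hand":1},{"wx":0,"wy":0,"wz":0,"dx":0,"dy":0,"dz":-0.14,"hand":1},{"wx":0,"wy":0,"wz":0,"dx":0,"dy":0,"dz":-0.14,"hand":1},{"wx":0,"wy":0,"wz":0,"dx":0,"dy":0,"dz":-0.08,"hand":1},{"wx":0,"wy":0,"wz":0,"dx":0,"dy":0,"dz":0,"hand":1}]'
python3 -m jog '[{"wx":0,"wy":0,"wz":0,"dx":0,"dy":0,"dz":-0.03,"hand":1},{"wx":0,"wy":0,"wz":0,"dx":0,"dy":0,"dz":-0.03,"hand":1},{"wx":0,"wy":0,"wz":0,"dx":0,"dy":0,"dz":0,"hand":1},{"wx":0,"wy":0,"wz":0,"dx":0,"dy":0,"dz":0,"hand":1}]'
python3 - <<'E'
from h import *
a=r.snapshot("wrist");s=r.snapshot("scene")[215:300,190:300]
cv2.imwrite("pics/v8.png",np.hstack([cv2.resize(a[100:400,120:520],(400,300)),cv2.resize(s,(388,300),interpolation=2)])[:,:,::-1])
E
```

```text
clock: 13.97
tool_pos: [0.4342, -0.1548, 0.0911]
eef_rot: [0.733, 0.68, -0.003, -0.0]
contact_force: [-0.8, 0.6, -0.5]
opening: 0.475
finger_force: 20.0
clock: 14.3
tool_pos: [0.4364, -0.156, 0.0795]
eef_rot: [0.734, 0.679, -0.001, 0.003]
contact_force: [-0.2, -0.3, -0.4]
opening: 0.471
finger_force: 20.0
```

View pics/v8.png

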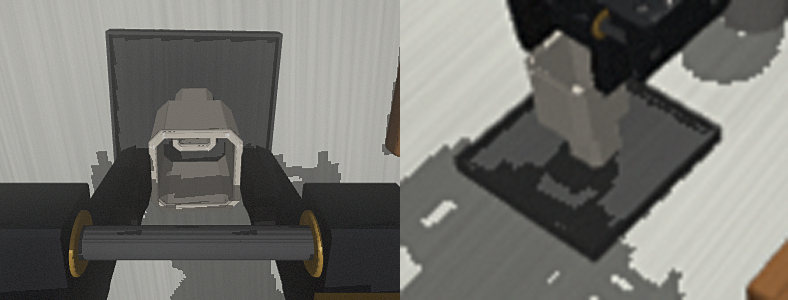

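The cutter hangs over the small square in both views; its rim shows inside the held one. Continuing down.

```bash

python3 -m jog '[{"wx":0,"wy":0,"wz":0,"dx":0,"dy":0,"dz":-0.03,"hand":1},{"wx":0,"wy":0,"wz":0,"dx":0,"dy":0,"dz":-0.03,"hand":1},{"wx":0,"wy":0,"wz":0,"dx":0,"dy":0,"dz":-0.03,"hand":1},{"wx":0,"wy":0,"wz":0,"dx":0,"dy":0,"dz":-0.03,"hand":1},{"wx":0,"wy":0,"wz":0,"dx":0,"dy":0,"dz":0,"hand":1}]'
python3 -m jog '[{"wx":0,"wy":0,"wz":0,"dx":0,"dy":0,"dz":-0.02,"hand":1},{"wx":0,"wy":0,"wz":0,"dx":0,"dy":0,"dz":0,"hand":1},{"wx":0,"wy":0,"wz":0,"dx":0,"dy":0,"dz":-0.015,"hand":1},{"wx":0,"wy":0,"wz":0,"dx":0,"dy":0,"dz":0,"hand":1},{"wx":0,"wy":0,"wz":0,"dx":0,"dy":0,"dz":0,"hand":1}]'
python3 -m jog '[{"wx":0,"wy":0,"wz":0,"dx":0,"dy":0,"dz":-0.012,"hand":1},{"wx":0,"wy":0,"wz":0,"dx":0,"dy":0,"dz":0,"hand":1},{"wx":0,"wy":0,"wz":0,"dx":0,"dy":0,"dz":0,"hand":1}]'
```

```text
clock: 14.82
tool_pos: [0.4359, -0.156, 0.0487]
eef_rot: [0.734, 0.679, -0.001, 0.002]
contact_force: [0.9, 0.5, 0.2]
opening: 0.473
finger_force: 20.0
clock: 15.23
tool_pos: [0.4356, -0.1562, 0.0409]
eef_rot: [0.734, 0.679, -0.001, 0.003]
contact_force: [-0.7, -0.4, 5.0]
opening: 0.471
finger_force: 20.0
clock: 15.48
tool_pos: [0.4356, -0.1562, 0.0388]
eef_rot: [0.734, 0.679, -0.001, 0.003]
contact_force: [-2.8, 0.0, 18.4]
opening: 0.473
finger_force: 20.0
```

Contact with the floor came at the expected height. Release, lift, and move to square_large.

```bash

python3 -m jog '[{"wx":0,"wy":0,"wz":0,"dx":0,"dy":0,"dz":0.01,"hand":0},{"wx":0,"wy":0,"wz":0,"dx":0,"dy":0,"dz":0,"hand":0},{"wx":0,"wy":0,"wz":0,"dx":0,"dy":0,"dz":0,"hand":0},{"wx":0,"wy":0,"wz":0,"dx":0,"dy":0,"dz":0,"hand":0},{"wx":0,"wy":0,"wz":0,"dx":0,"dy":0,"dz":0,"hand":0}]'
python3 -m jog '[{"wx":0,"wy":0,"wz":0,"dx":0,"dy":0,"dz":0.1,"hand":0},{"wx":0,"wy":0,"wz":0,"dx":0,"dy":0,"dz":0.15,"hand":0},{"wx":0,"wy":0,"wz":0,"dx":0,"dy":0,"dz":0.15,"hand":0},{"wx":0,"wy":0,"wz":0,"dx":0,"dy":0,"dz":0.15,"hand":0},{"wx":0,"wy":0,"wz":0,"dx":0,"dy":0,"dz":0.15,"hand":0}]'
python3 -m jog '[{"wx":0,"wy":0,"wz":0.025,"dx":0.147,"dy":0.037,"dz":0,"hand":0},{"wx":0,"wy":0,"wz":0.025,"dx":0.147,"dy":0.037,"dz":0,"hand":0},{"wx":0,"wy":0,"wz":0.025,"dx":0.147,"dy":0.037,"dz":0,"hand":0},{"wx":0,"wy":0,"wz":0.025,"dx":0.147,"dy":0.037,"dz":0,"hand":0},{"wx":0,"wy":0,"wz":0.025,"dx":0.147,"dy":0.037,"dz":0,"hand":0}]'
python3 -m jog '[{"wx":0,"wy":0,"wz":0.025,"dx":0.147,"dy":0.037,"dz":0,"hand":0},{"wx":0,"wy":0,"wz":0,"dx":0,"dy":0,"dz":0,"hand":0},{"wx":0,"wy":0,"wz":0,"dx":0,"dy":0,"dz":0,"hand":0},{"wx":0,"wy":0,"wz":0,"dx":0,"dy":0,"dz":0,"hand":0}]'
python3 - <<'E'
from h import *
print(r.get_state()["tool_pos"].round(4),yaw(),r.get_state()["q"].round(2))
w=r.camera_info("wrist");a=r.snapshot("wrist");t=r.snapshot("top");T=r.camera_info("top")
p=proj(w,(.657,-.077,.063)).astype(int);x,y=p[0]-65,max(p[1]-50,0);print(p,x,y)
q=proj(T,(.436,-.153,.048)).astype(int);print(q)
cv2.imwrite("pics/v9.png",np.hstack([cv2.resize(a[y:y+110,x:x+130],(520,440),interpolation=2),cv2.resize(t[q[1]-44:q[1]+44,q[0]-27:q[0]+27],(270,440),interpolation=2)])[:,:,::-1])
E
```

```text
clock: 15.9
tool_pos: [0.4359, -0.156, 0.0396]
eef_rot: [0.734, 0.679, -0.001, 0.002]
contact_force: [0.1, -0.1, -0.6]
opening: 0.831
finger_force: 0.0
clock: 16.32
tool_pos: [0.4351, -0.1558, 0.2162]
eef_rot: [0.734, 0.679, -0.001, 0.001]
contact_force: [1.2, -1.2, -0.2]
opening: 1.0
finger_force: 0.0
clock: 16.73
tool_pos: [0.6208, -0.1098, 0.2144]
eef_rot: [0.643, 0.766, -0.001, 0.002]
contact_force: [0.9, 0.7, -0.3]
opening: 0.999
finger_force: 0.0
clock: 17.07
tool_pos: [0.6552, -0.1007, 0.2138]
eef_rot: [0.624, 0.781, -0.001, 0.002]
contact_force: [-0.5, -0.4, 0.5]
opening: 1.001
finger_force: 0.0
[ 0.6552 -0.1007  0.2138] 12.71948229454764 [ 0.46  0.86 -0.77  1.45  0.64  1.09 -0.22]
[323 156] 258 106
[408 235]
```

View pics/v9.png

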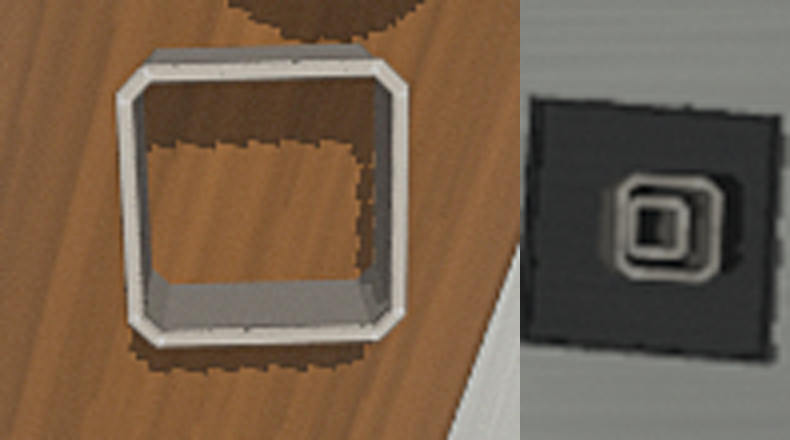

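The square tin (right crop) shows mid around small, nested. square_large has its rim centred at (323,156), rotated 2.5° ccw from the tool. Grasping it now.

```bash

python3 -m jog '[{"wx":0,"wy":0,"wz":0.022,"dx":0.007,"dy":0.095,"dz":0,"hand":0},{"wx":0,"wy":0,"wz":0,"dx":0,"dy":0,"dz":-0.14,"hand":0},{"wx":0,"wy":0,"wz":0,"dx":0,"dy":0,"dz":-0.14,"hand":0},{"wx":0,"wy":0,"wz":0,"dx":0,"dy":0,"dz":-0.14,"hand":0},{"wx":0,"wy":0,"wz":0,"dx":0,"dy":0,"dz":0,"hand":0}]'
python3 -m jog '[{"wx":0,"wy":0,"wz":0,"dx":0,"dy":0,"dz":-0.14,"hand":0},{"wx":0,"wy":0,"wz":0,"dx":0,"dy":0,"dz":-0.14,"hand":0},{"wx":0,"wy":0,"wz":0,"dx":0,"dy":0,"dz":-0.02,"hand":0},{"wx":0,"wy":0,"wz":0,"dx":0,"dy":0,"dz":0,"hand":0},{"wx":0,"wy":0,"wz":0,"dx":0,"dy":0,"dz":0,"hand":0}]'
python3 -m jog '[{"wx":0,"wy":0,"wz":0,"dx":0,"dy":0,"dz":0,"hand":1},{"wx":0,"wy":0,"wz":0,"dx":0,"dy":0,"dz":0,"hand":1},{"wx":0,"wy":0,"wz":0,"dx":0,"dy":0,"dz":0,"hand":1},{"wx":0,"wy":0,"wz":0,"dx":0,"dy":0,"dz":0,"hand":1},{"wx":0,"wy":0,"wz":0,"dx":0,"dy":0,"dz":0,"hand":1}]' 20
python3 -m jog '[{"wx":0,"wy":0,"wz":0,"dx":0,"dy":0,"dz":0,"hand":1},{"wx":0,"wy":0,"wz":0,"dx":0,"dy":0,"dz":0,"hand":1},{"wx":0,"wy":0,"wz":0,"dx":0,"dy":0,"dz":0,"hand":1}]'
python3 -m jog '[{"wx":0,"wy":0,"wz":0,"dx":0,"dy":0,"dz":0.05,"hand":1},{"wx":0,"wy":0,"wz":0,"dx":0,"dy":0,"dz":0.1,"hand":1},{"wx":0,"wy":0,"wz":0,"dx":0,"dy":0,"dz":0.14,"hand":1},{"wx":0,"wy":0,"wz":0,"dx":0,"dy":0,"dz":0.14,"hand":1},{"wx":0,"wy":0,"wz":0,"dx":0,"dy":0,"dz":0.1,"hand":1}]'
```

```text
clock: 17.58
tool_pos: [0.6522, -0.079, 0.1033]
eef_rot: [0.607, 0.795, -0.005, -0.002]
contact_force: [-2.0, -0.8, -0.8]
opening: 0.996
finger_force: 0.0
clock: 18.0
tool_pos: [0.6592, -0.0768, 0.0371]
eef_rot: [0.607, 0.794, 0.001, 0.003]
contact_force: [0.0, 0.1, 1.0]
opening: 0.999
finger_force: 0.0
clock: 18.42
tool_pos: [0.6586, -0.0769, 0.0359]
eef_rot: [0.607, 0.795, -0.0, 0.003]
contact_force: [-0.8, -0.4, 5.4]
opening: 0.701
finger_force: 20.0
clock: 18.67
tool_pos: [0.6586, -0.0769, 0.0358]
eef_rot: [0.607, 0.795, -0.0, 0.003]
contact_force: [-1.1, -0.5, 6.3]
opening: 0.7
finger_force: 20.0
clock: 19.08
tool_pos: [0.6589, -0.0761, 0.1709]
eef_rot: [0.607, 0.795, 0.001, 0.003]
contact_force: [0.5, 0.5, -0.4]
opening: 0.701
finger_force: 20.0
```

```bash

python3 -m jog '[{"wx":0,"wy":0,"wz":-0.024,"dx":-0.127,"dy":-0.046,"dz":0,"hand":1},{"wx":0,"wy":0,"wz":-0.024,"dx":-0.127,"dy":-0.046,"dz":0,"hand":1},{"wx":0,"wy":0,"wz":-0.024,"dx":-0.127,"dy":-0.046,"dz":0,"hand":1},{"wx":0,"wy":0,"wz":-0.024,"dx":-0.127,"dy":-0.046,"dz":0,"hand":1},{"wx":0,"wy":0,"wz":-0.024,"dx":-0.127,"dy":-0.046,"dz":0,"hand":1}]'
python3 -m jog '[{"wx":0,"wy":0,"wz":-0.024,"dx":-0.127,"dy":-0.046,"dz":0,"hand":1},{"wx":0,"wy":0,"wz":-0.026,"dx":-0.129,"dy":-0.045,"dz":0,"hand":1},{"wx":0,"wy":0,"wz":0,"dx":0,"dy":0,"dz":0,"hand":1},{"wx":0,"wy":0,"wz":0,"dx":0,"dy":0,"dz":0,"hand":1},{"wx":0,"wy":0,"wz":0,"dx":0,"dy":0,"dz":0,"hand":1}]'
python3 -m jog '[{"wx":0,"wy":0,"wz":0,"dx":0,"dy":0,"dz":-0.1,"hand":1},{"wx":0,"wy":0,"wz":0,"dx":0,"dy":0,"dz":-0.1,"hand":1},{"wx":0,"wy":0,"wz":0,"dx":0,"dy":0,"dz":-0.08,"hand":1},{"wx":0,"wy":0,"wz":0,"dx":0,"dy":0,"dz":0,"hand":1},{"wx":0,"wy":0,"wz":0,"dx":0,"dy":0,"dz":0,"hand":1}]'
python3 - <<'E'
from h import *
p=r.get_state()["tool_pos"];print(p.round(4),yaw())
w=r.camera_info("wrist");a=r.snapshot("wrist")
for q in("square_small","square_mid","square_large"):
    print(q,[(round(d["p"],2),[round(v) for v in d["bbox"]]) for d in r.search_frame("wrist",q)][:3])
P=lambda c,h,z,o=0:[proj(w,(c[0]+i,c[1]+j,z)).round(0).tolist() for i,j in((-h,h),(h,h),(0,-h))]
print("pred mid rim",P((.4356,-.1562),.0215,.048),"large rim",P(p,.0315,p[2]+.027))
cv2.imwrite("pics/v10.png",a[:,:,::-1])
E
```

```text
clock: 19.5
tool_pos: [0.4978, -0.1346, 0.1679]
eef_rot: [0.699, 0.716, -0.001, 0.003]
contact_force: [-0.1, 0.1, -1.3]
opening: 0.702
finger_force: 20.0
clock: 19.92
tool_pos: [0.4367, -0.1568, 0.168]
eef_rot: [0.733, 0.681, 0.0, 0.003]
contact_force: [0.4, 0.7, -0.3]
opening: 0.702
finger_force: 20.0
clock: 20.33
tool_pos: [0.4365, -0.156, 0.0969]
eef_rot: [0.732, 0.681, -0.001, 0.002]
contact_force: [1.1, -0.3, 0.2]
opening: 0.703
finger_force: 20.0
[ 0.4365 -0.156   0.0969] -4.121057062634253
square_small []
square_mid [(0.84, [280, 176, 346, 261])]
square_large [(0.96, [237, 197, 399, 364])]
pred mid rim [[277.0, 197.0], [348.0, 192.0], [317.0, 258.0]] large rim [[229.0, 235.0], [394.0, 225.0], [322.0, 362.0]]
```

The predictions for mid and large agree with what the networks report. Continuing down in steps, watching the force.

```bash

python3 -m jog '[{"wx":0,"wy":0,"wz":0,"dx":0,"dy":0,"dz":-0.05,"hand":1},{"wx":0,"wy":0,"wz":0,"dx":0,"dy":0,"dz":-0.05,"hand":1},{"wx":0,"wy":0,"wz":0,"dx":0,"dy":0,"dz":-0.05,"hand":1},{"wx":0,"wy":0,"wz":0,"dx":0,"dy":0,"dz":0,"hand":1},{"wx":0,"wy":0,"wz":0,"dx":0,"dy":0,"dz":0,"hand":1}]'
```

```text
clock: 20.95
tool_pos: [0.4357, -0.157, 0.0602]
eef_rot: [0.733, 0.681, -0.001, 0.003]
contact_force: [0.8, 0.0, -0.7]
opening: 0.704
finger_force: 20.0
```

Past the inner rim with no contact force.

```bash

python3 -m jog '[{"wx":0,"wy":0,"wz":0,"dx":0,"dy":0,"dz":-0.05,"hand":1},{"wx":0,"wy":0,"wz":0,"dx":0,"dy":0,"dz":-0.05,"hand":1},{"wx":0,"wy":0,"wz":0,"dx":0,"dy":0,"dz":-0.03,"hand":1},{"wx":0,"wy":0,"wz":0,"dx":0,"dy":0,"dz":0,"hand":1},{"wx":0,"wy":0,"wz":0,"dx":0,"dy":0,"dz":0,"hand":1}]'
python3 -m jog '[{"wx":0,"wy":0,"wz":0,"dx":0,"dy":0,"dz":-0.015,"hand":1},{"wx":0,"wy":0,"wz":0,"dx":0,"dy":0,"dz":0,"hand":1},{"wx":0,"wy":0,"wz":0,"dx":0,"dy":0,"dz":0,"hand":1}]'
```

```text
clock: 21.37
tool_pos: [0.4359, -0.1571, 0.0279]
eef_rot: [0.733, 0.681, -0.001, 0.003]
contact_force: [-0.4, -0.2, -0.8]
opening: 0.702
finger_force: 20.0
clock: 21.62
tool_pos: [0.4356, -0.1571, 0.0239]
eef_rot: [0.733, 0.68, -0.001, 0.003]
contact_force: [0.1, -0.5, -1.2]
opening: 0.702
finger_force: 20.0
```

```bash

python3 -m jog '[{"wx":0,"wy":0,"wz":0,"dx":0,"dy":0,"dz":-0.012,"hand":1},{"wx":0,"wy":0,"wz":0,"dx":0,"dy":0,"dz":0,"hand":1},{"wx":0,"wy":0,"wz":0,"dx":0,"dy":0,"dz":0,"hand":1}]'
```

```text
clock: 21.87
tool_pos: [0.4357, -0.1572, 0.0207]
eef_rot: [0.733, 0.68, -0.001, 0.003]
contact_force: [0.6, 0.2, 2.4]
opening: 0.701
finger_force: 20.0
```

On the floor. Release and head for round_mid.

```bash

python3 -m jog '[{"wx":0,"wy":0,"wz":0,"dx":0,"dy":0,"dz":0.005,"hand":0},{"wx":0,"wy":0,"wz":0,"dx":0,"dy":0,"dz":0,"hand":0},{"wx":0,"wy":0,"wz":0,"dx":0,"dy":0,"dz":0,"hand":0},{"wx":0,"wy":0,"wz":0,"dx":0,"dy":0,"dz":0,"hand":0},{"wx":0,"wy":0,"wz":0,"dx":0,"dy":0,"dz":0,"hand":0}]'
python3 -m jog '[{"wx":0,"wy":0,"wz":0,"dx":0,"dy":0,"dz":0.08,"hand":0},{"wx":0,"wy":0,"wz":0,"dx":0,"dy":0,"dz":0.15,"hand":0},{"wx":0,"wy":0,"wz":0,"dx":0,"dy":0,"dz":0.15,"hand":0},{"wx":0,"wy":0,"wz":0,"dx":0,"dy":0,"dz":0.15,"hand":0},{"wx":0,"wy":0,"wz":0,"dx":0,"dy":0,"dz":0.15,"hand":0}]'
python3 -m jog '[{"wx":0,"wy":0,"wz":0,"dx":0.11,"dy":0.108,"dz":0.015,"hand":0},{"wx":0,"wy":0,"wz":0,"dx":0.11,"dy":0.108,"dz":0.015,"hand":0},{"wx":0,"wy":0,"wz":0,"dx":0.11,"dy":0.108,"dz":0.015,"hand":0},{"wx":0,"wy":0,"wz":0,"dx":0.11,"dy":0.108,"dz":0.015,"hand":0},{"wx":0,"wy":0,"wz":0,"dx":0.11,"dy":0.108,"dz":0.015,"hand":0}]'
python3 -m jog '[{"wx":0,"wy":0,"wz":0,"dx":0.11,"dy":0.108,"dz":0,"hand":0},{"wx":0,"wy":0,"wz":0,"dx":0.11,"dy":0.108,"dz":0,"hand":0},{"wx":0,"wy":0,"wz":0,"dx":0.11,"dy":0.108,"dz":0,"hand":0},{"wx":0,"wy":0,"wz":0,"dx":0.11,"dy":0.108,"dz":0,"hand":0},{"wx":0,"wy":0,"wz":0,"dx":0,"dy":0,"dz":0,"hand":0}]'
python3 -m jog '[{"wx":0,"wy":0,"wz":0,"dx":0,"dy":0,"dz":0,"hand":0},{"wx":0,"wy":0,"wz":0,"dx":0,"dy":0,"dz":0,"hand":0}]'
cat > ring.py <<'E'
from h import *
def ring(w,a,guess,rad,z):
    """fit circle rim: bright pixels in the annulus about the guess, moved to plane z"""
    v=a.astype(int).min(2); c=np.array(guess[:2])
    p=proj(w,[*c,z]);H,W=v.shape;yy,xx=np.mgrid[0:H,0:W];m=(np.hypot(xx-p[0],yy-p[1])<70)
    X=np.array([onz(w,(x,y),z)[:2] for x,y in zip(xx[m],yy[m])]);b=v[m]
    best=max(((np.mean(b[abs(np.hypot(*(X-c-[i,j]).T)-rad+.001)<.0012]),i,j) for i in np.arange(-.01,.0101,.001) for j in np.arange(-.01,.0101,.001)))
    return c+best[1:],best[0]
E
python3 - <<'E'
from ring import *
p=r.get_state()["tool_pos"];print(p.round(4),yaw())
w=r.camera_info("wrist");a=r.snapshot("wrist")
for q in("round_mid",):
    for d in r.search_frame("wrist",q)[:3]:
        b=d["bbox"];print(q,round(d["p"],2),np.round(b),onz(w,((b[0]+b[2])/2,(b[1]+b[3])/2),.063))
print(ring(w,a,(.686,.114),.0245,.063),proj(w,(.686,.114,.063)))
w.update(a=a);np.save("v11.npy",w,allow_pickle=True)
cv2.imwrite("pics/v11.png",a[:,:,::-1])
E
```

```text
clock: 22.28
tool_pos: [0.4353, -0.157, 0.0217]
eef_rot: [0.733, 0.68, -0.001, 0.002]
contact_force: [-0.0, -0.5, 0.5]
opening: 0.998
finger_force: 0.0
clock: 22.7
tool_pos: [0.4344, -0.1568, 0.1934]
eef_rot: [0.733, 0.681, -0.001, 0.001]
contact_force: [1.8, -1.2, -0.4]
opening: 0.997
finger_force: 0.0
clock: 23.12
tool_pos: [0.5736, -0.0211, 0.2107]
eef_rot: [0.733, 0.68, -0.001, 0.002]
contact_force: [0.8, -0.5, -0.7]
opening: 1.002
finger_force: 0.0
clock: 23.53
tool_pos: [0.6857, 0.0945, 0.2101]
eef_rot: [0.731, 0.683, 0.003, 0.001]
contact_force: [-0.8, 1.1, 0.6]
opening: 0.998
finger_force: 0.0
clock: 23.7
tool_pos: [0.6821, 0.0852, 0.2097]
eef_rot: [0.733, 0.681, -0.002, 0.002]
contact_force: [-1.2, -0.9, 0.1]
opening: 1.003
finger_force: 0.0
[0.6821 0.0852 0.2097] -4.2246322701217
round_mid 0.63 [294. 116. 347. 181.] [0.68788517 0.11558778 0.063     ]
(array([0.687, 0.114]), np.float64(143.57883369330455)) [318.19803297 150.37983586]
```

```bash

python3 -m jog '[{"wx":0,"wy":0,"wz":0,"dx":0.02,"dy":0.115,"dz":0,"hand":0},{"wx":0,"wy":0,"wz":0,"dx":0,"dy":0,"dz":-0.14,"hand":0},{"wx":0,"wy":0,"wz":0,"dx":0,"dy":0,"dz":-0.14,"hand":0},{"wx":0,"wy":0,"wz":0,"dx":0,"dy":0,"dz":-0.14,"hand":0},{"wx":0,"wy":0,"wz":0,"dx":0,"dy":0,"dz":0,"hand":0}]'
python3 -m jog '[{"wx":0,"wy":0,"wz":0,"dx":0,"dy":0,"dz":-0.14,"hand":0},{"wx":0,"wy":0,"wz":0,"dx":0,"dy":0,"dz":-0.14,"hand":0},{"wx":0,"wy":0,"wz":0,"dx":0,"dy":0,"dz":0,"hand":0},{"wx":0,"wy":0,"wz":0,"dx":0,"dy":0,"dz":0,"hand":0},{"wx":0,"wy":0,"wz":0,"dx":0,"dy":0,"dz":0,"hand":0}]'
python3 -m jog '[{"wx":0,"wy":0,"wz":0,"dx":0,"dy":0,"dz":0,"hand":1},{"wx":0,"wy":0,"wz":0,"dx":0,"dy":0,"dz":0,"hand":1},{"wx":0,"wy":0,"wz":0,"dx":0,"dy":0,"dz":0,"hand":1},{"wx":0,"wy":0,"wz":0,"dx":0,"dy":0,"dz":0,"hand":1},{"wx":0,"wy":0,"wz":0,"dx":0,"dy":0,"dz":0,"hand":1}]' 20
python3 -m jog '[{"wx":0,"wy":0,"wz":0,"dx":0,"dy":0,"dz":0,"hand":1},{"wx":0,"wy":0,"wz":0,"dx":0,"dy":0,"dz":0,"hand":1},{"wx":0,"wy":0,"wz":0,"dx":0,"dy":0,"dz":0,"hand":1},{"wx":0,"wy":0,"wz":0,"dx":0,"dy":0,"dz":0,"hand":1},{"wx":0,"wy":0,"wz":0,"dx":0,"dy":0,"dz":0,"hand":1}]'
python3 -m jog '[{"wx":0,"wy":0,"wz":0,"dx":0,"dy":0,"dz":0.05,"hand":1},{"wx":0,"wy":0,"wz":0,"dx":0,"dy":0,"dz":0.1,"hand":1},{"wx":0,"wy":0,"wz":0,"dx":0,"dy":0,"dz":0.14,"hand":1},{"wx":0,"wy":0,"wz":0,"dx":0,"dy":0,"dz":0.14,"hand":1},{"wx":0,"wy":0,"wz":0,"dx":0,"dy":0,"dz":0.1,"hand":1}]'
python3 - <<'E'
from ring import *
p=r.get_state()["tool_pos"];print(p.round(4),yaw())
T=r.camera_info("top");S=r.camera_info("scene");t=r.snapshot("top");s=r.snapshot("scene")
print("rs top",ring(T,t,(.421,.179),.0155,.048),"scene",ring(S,s,(.421,.179),.0155,.048))
E
```

```text
clock: 24.22
tool_pos: [0.6828, 0.1105, 0.0984]
eef_rot: [0.733, 0.68, -0.007, 0.0]
contact_force: [-0.8, -0.5, -0.5]
opening: 1.001
finger_force: 0.0
clock: 24.63
tool_pos: [0.6895, 0.1149, 0.0385]
eef_rot: [0.733, 0.68, 0.001, 0.003]
contact_force: [0.3, -0.4, -0.1]
opening: 1.0
finger_force: 0.0
clock: 25.05
tool_pos: [0.6881, 0.1148, 0.0361]
eef_rot: [0.733, 0.68, -0.0, 0.003]
contact_force: [-0.3, 0.1, -0.2]
opening: 0.645
finger_force: 0.0
clock: 25.47
tool_pos: [0.6879, 0.1148, 0.0356]
eef_rot: [0.733, 0.68, -0.001, 0.002]
contact_force: [-0.7, -0.3, 3.1]
opening: 0.528
finger_force: 20.0
clock: 25.88
tool_pos: [0.6887, 0.1155, 0.1719]
eef_rot: [0.733, 0.681, 0.001, 0.003]
contact_force: [0.1, 0.5, -0.2]
opening: 0.531
finger_force: 20.0
[0.6887 0.1155 0.1719] -4.229939945796513
rs top (array([0.421, 0.177]), np.float64(166.65217391304347)) scene (array([0.418, 0.181]), np.float64(180.0))
```

Held, with the opening matching 48 mm. I'll carry it over round_small, which the views put at (0.4217, 0.1785).

```bash

python3 -m jog '[{"wx":0,"wy":0,"wz":0,"dx":-0.133,"dy":0.031,"dz":0,"hand":1},{"wx":0,"wy":0,"wz":0,"dx":-0.133,"dy":0.031,"dz":0,"hand":1},{"wx":0,"wy":0,"wz":0,"dx":-0.133,"dy":0.031,"dz":0,"hand":1},{"wx":0,"wy":0,"wz":0,"dx":-0.133,"dy":0.031,"dz":0,"hand":1},{"wx":0,"wy":0,"wz":0,"dx":-0.133,"dy":0.031,"dz":0,"hand":1}]'
python3 -m jog '[{"wx":0,"wy":0,"wz":0,"dx":-0.133,"dy":0.032,"dz":0,"hand":1},{"wx":0,"wy":0,"wz":0,"dx":-0.133,"dy":0.032,"dz":0,"hand":1},{"wx":0,"wy":0,"wz":0,"dx":-0.137,"dy":0.032,"dz":0,"hand":1},{"wx":0,"wy":0,"wz":0,"dx":0,"dy":0,"dz":0,"hand":1},{"wx":0,"wy":0,"wz":0,"dx":0,"dy":0,"dz":0,"hand":1}]'
python3 -m jog '[{"wx":0,"wy":0,"wz":0,"dx":0,"dy":0,"dz":-0.1,"hand":1},{"wx":0,"wy":0,"wz":0,"dx":0,"dy":0,"dz":-0.1,"hand":1},{"wx":0,"wy":0,"wz":0,"dx":0,"dy":0,"dz":-0.08,"hand":1},{"wx":0,"wy":0,"wz":0,"dx":0,"dy":0,"dz":0,"hand":1},{"wx":0,"wy":0,"wz":0,"dx":0,"dy":0,"dz":0,"hand":1}]'
python3 - <<'E'
from ring import *
p=r.get_state()["tool_pos"];print(p.round(4),yaw())
w=r.camera_info("wrist");a=r.snapshot("wrist");cv2.imwrite("pics/v12b.png",a[:,:,::-1])
print("rs wrist",ring(w,a,(.4217,.1785),.0155,.048),proj(w,(.4217,.1785,.048)),"held mid",ring(w,a,p,.0245,p[2]+.027))
E
```

```text
clock: 26.4
tool_pos: [0.5195, 0.1533, 0.1678]
eef_rot: [0.733, 0.68, -0.001, 0.002]
contact_force: [-0.0, 0.2, 0.4]
opening: 0.528
finger_force: 20.0
clock: 26.82
tool_pos: [0.4192, 0.1777, 0.1682]
eef_rot: [0.731, 0.682, -0.001, 0.002]
contact_force: [-0.6, -0.4, 0.2]
opening: 0.526
finger_force: 20.0
clock: 27.23
tool_pos: [0.4216, 0.1771, 0.0973]
eef_rot: [0.733, 0.68, -0.001, 0.002]
contact_force: [0.5, -0.8, 0.0]
opening: 0.532
finger_force: 20.0
[0.4216 0.1771 0.0973] -4.289561680244796
rs wrist (array([0.4207, 0.1785]), np.float64(120.4007561436673)) [316.21736539 224.15080966] held mid (array([0.42059866, 0.17507758]), np.float64(109.82647385984427))
```

```bash

python3 -m jog '[{"wx":0,"wy":0,"wz":0,"dx":0,"dy":0.007,"dz":-0.05,"hand":1},{"wx":0,"wy":0,"wz":0,"dx":0,"dy":0,"dz":-0.05,"hand":1},{"wx":0,"wy":0,"wz":0,"dx":0,"dy":0,"dz":-0.05,"hand":1},{"wx":0,"wy":0,"wz":0,"dx":0,"dy":0,"dz":0,"hand":1},{"wx":0,"wy":0,"wz":0,"dx":0,"dy":0,"dz":0,"hand":1}]'
```

```text
clock: 27.7
tool_pos: [0.4216, 0.1794, 0.0612]
eef_rot: [0.733, 0.68, -0.0, 0.003]
contact_force: [-0.2, -0.6, 0.5]
opening: 0.529
finger_force: 20.0
```

```bash

python3 -m jog '[{"wx":0,"wy":0,"wz":0,"dx":0,"dy":0,"dz":-0.05,"hand":1},{"wx":0,"wy":0,"wz":0,"dx":0,"dy":0,"dz":-0.05,"hand":1},{"wx":0,"wy":0,"wz":0,"dx":0,"dy":0,"dz":-0.04,"hand":1},{"wx":0,"wy":0,"wz":0,"dx":0,"dy":0,"dz":0,"hand":1},{"wx":0,"wy":0,"wz":0,"dx":0,"dy":0,"dz":0,"hand":1}]'
python3 -m jog '[{"wx":0,"wy":0,"wz":0,"dx":0,"dy":0,"dz":-0.014,"hand":1},{"wx":0,"wy":0,"wz":0,"dx":0,"dy":0,"dz":0,"hand":1},{"wx":0,"wy":0,"wz":0,"dx":0,"dy":0,"dz":0,"hand":1}]'
```

```text
clock: 28.12
tool_pos: [0.4215, 0.1795, 0.0262]
eef_rot: [0.733, 0.681, -0.0, 0.003]
contact_force: [0.1, 0.6, 0.2]
opening: 0.529
finger_force: 20.0
clock: 28.37
tool_pos: [0.4212, 0.1793, 0.0224]
eef_rot: [0.733, 0.68, -0.0, 0.002]
contact_force: [-0.1, -0.2, -0.5]
opening: 0.531
finger_force: 20.0
```

```bash

python3 -m jog '[{"wx":0,"wy":0,"wz":0,"dx":0,"dy":0,"dz":-0.012,"hand":1},{"wx":0,"wy":0,"wz":0,"dx":0,"dy":0,"dz":0,"hand":1},{"wx":0,"wy":0,"wz":0,"dx":0,"dy":0,"dz":0,"hand":1}]'
```

```text
clock: 28.62
tool_pos: [0.4214, 0.1792, 0.0197]
eef_rot: [0.733, 0.68, -0.0, 0.003]
contact_force: [-0.7, -0.4, 7.4]
opening: 0.528
finger_force: 20.0
```

On the floor. Release and go to round_large on the board.

```bash

python3 -m jog '[{"wx":0,"wy":0,"wz":0,"dx":0,"dy":0,"dz":0.005,"hand":0},{"wx":0,"wy":0,"wz":0,"dx":0,"dy":0,"dz":0,"hand":0},{"wx":0,"wy":0,"wz":0,"dx":0,"dy":0,"dz":0,"hand":0},{"wx":0,"wy":0,"wz":0,"dx":0,"dy":0,"dz":0,"hand":0},{"wx":0,"wy":0,"wz":0,"dx":0,"dy":0,"dz":0,"hand":0}]'
python3 -m jog '[{"wx":0,"wy":0,"wz":0,"dx":0,"dy":0,"dz":0.08,"hand":0},{"wx":0,"wy":0,"wz":0,"dx":0,"dy":0,"dz":0.15,"hand":0},{"wx":0,"wy":0,"wz":0,"dx":0,"dy":0,"dz":0.15,"hand":0},{"wx":0,"wy":0,"wz":0,"dx":0,"dy":0,"dz":0.15,"hand":0},{"wx":0,"wy":0,"wz":0,"dx":0,"dy":0,"dz":0.15,"hand":0}]'
python3 -m jog '[{"wx":0,"wy":0,"wz":0,"dx":0.117,"dy":-0.097,"dz":0.015,"hand":0},{"wx":0,"wy":0,"wz":0,"dx":0.117,"dy":-0.097,"dz":0.015,"hand":0},{"wx":0,"wy":0,"wz":0,"dx":0.117,"dy":-0.097,"dz":0.015,"hand":0},{"wx":0,"wy":0,"wz":0,"dx":0.117,"dy":-0.097,"dz":0.015,"hand":0},{"wx":0,"wy":0,"wz":0,"dx":0.117,"dy":-0.097,"dz":0.015,"hand":0}]'
python3 -m jog '[{"wx":0,"wy":0,"wz":0,"dx":0.117,"dy":-0.097,"dz":0,"hand":0},{"wx":0,"wy":0,"wz":0,"dx":0.117,"dy":-0.097,"dz":0,"hand":0},{"wx":0,"wy":0,"wz":0,"dx":0.117,"dy":-0.097,"dz":0,"hand":0},{"wx":0,"wy":0,"wz":0,"dx":0,"dy":0,"dz":0,"hand":0},{"wx":0,"wy":0,"wz":0,"dx":0,"dy":0,"dz":0,"hand":0}]'
python3 -m jog '[{"wx":0,"wy":0,"wz":0,"dx":0,"dy":0,"dz":0,"hand":0},{"wx":0,"wy":0,"wz":0,"dx":0,"dy":0,"dz":0,"hand":0}]'
python3 - <<'E'
from ring import *
p=r.get_state()["tool_pos"];print(p.round(4),yaw())
w=r.camera_info("wrist");a=r.snapshot("wrist")
for d in r.search_frame("wrist","round_large")[:3]:
        b=d["bbox"];print(round(d["p"],2),np.round(b),onz(w,((b[0]+b[2])/2,(b[1]+b[3])/2),.063))
c=ring(w,a,(.657,.014),.0345,.063);print(c,((np.append(c[0],.0355)-p)/.25).round(3))
T=r.camera_info("top");t=r.snapshot("top")
print("rm",ring(T,t,(.421,.179),.0245,.048),"rs",ring(T,t,(.421,.179),.0155,.048))
E
```

```text
clock: 29.03
tool_pos: [0.4208, 0.1792, 0.0201]
eef_rot: [0.733, 0.68, -0.001, 0.002]
contact_force: [0.7, 0.1, -0.0]
opening: 0.883
finger_force: 0.0
clock: 29.45
tool_pos: [0.4201, 0.1787, 0.1918]
eef_rot: [0.733, 0.68, -0.001, 0.002]
contact_force: [1.1, -0.5, -0.5]
opening: 1.001
finger_force: 0.0
clock: 29.87
tool_pos: [0.568, 0.0559, 0.2091]
eef_rot: [0.733, 0.68, -0.001, 0.002]
contact_force: [0.6, 0.4, 0.8]
opening: 0.998
finger_force: 0.0
clock: 30.28
tool_pos: [0.6554, -0.0173, 0.2077]
eef_rot: [0.734, 0.679, -0.001, 0.002]
contact_force: [-0.5, 0.1, 0.3]
opening: 1.003
finger_force: 0.0
clock: 30.45
tool_pos: [0.6536, -0.013, 0.2089]
eef_rot: [0.732, 0.682, -0.001, 0.002]
contact_force: [-0.3, 0.2, 0.3]
opening: 0.998
finger_force: 0.0
[ 0.6536 -0.013   0.2089] -4.06852828258664
0.98 [280. 111. 356. 195.] [0.65754614 0.0140229  0.063     ]
0.34 [ 0.  0. 97. 44.] [0.45754101 0.13002937 0.063     ]
(array([0.656, 0.012]), np.float64(148.42284866468842)) [ 0.009  0.1   -0.694]
rm (array([0.421, 0.176]), np.float64(117.08974358974359)) rs (array([0.421, 0.177]), np.float64(115.93478260869566))
```

```bash

python3 -m jog '[{"wx":0,"wy":0,"wz":0,"dx":0.012,"dy":0.106,"dz":0,"hand":0},{"wx":0,"wy":0,"wz":0,"dx":0,"dy":0,"dz":-0.14,"hand":0},{"wx":0,"wy":0,"wz":0,"dx":0,"dy":0,"dz":-0.14,"hand":0},{"wx":0,"wy":0,"wz":0,"dx":0,"dy":0,"dz":-0.14,"hand":0},{"wx":0,"wy":0,"wz":0,"dx":0,"dy":0,"dz":0,"hand":0}]'
python3 -m jog '[{"wx":0,"wy":0,"wz":0,"dx":0,"dy":0,"dz":-0.14,"hand":0},{"wx":0,"wy":0,"wz":0,"dx":0,"dy":0,"dz":-0.135,"hand":0},{"wx":0,"wy":0,"wz":0,"dx":0,"dy":0,"dz":0,"hand":0},{"wx":0,"wy":0,"wz":0,"dx":0,"dy":0,"dz":0,"hand":0},{"wx":0,"wy":0,"wz":0,"dx":0,"dy":0,"dz":0,"hand":0}]'
python3 -m jog '[{"wx":0,"wy":0,"wz":0,"dx":0,"dy":0,"dz":0,"hand":1},{"wx":0,"wy":0,"wz":0,"dx":0,"dy":0,"dz":0,"hand":1},{"wx":0,"wy":0,"wz":0,"dx":0,"dy":0,"dz":0,"hand":1},{"wx":0,"wy":0,"wz":0,"dx":0,"dy":0,"dz":0,"hand":1},{"wx":0,"wy":0,"wz":0,"dx":0,"dy":0,"dz":0,"hand":1}]' 20
python3 -m jog '[{"wx":0,"wy":0,"wz":0,"dx":0,"dy":0,"dz":0,"hand":1},{"wx":0,"wy":0,"wz":0,"dx":0,"dy":0,"dz":0,"hand":1},{"wx":0,"wy":0,"wz":0,"dx":0,"dy":0,"dz":0,"hand":1}]'
python3 -m jog '[{"wx":0,"wy":0,"wz":0,"dx":0,"dy":0,"dz":0.05,"hand":1},{"wx":0,"wy":0,"wz":0,"dx":0,"dy":0,"dz":0.1,"hand":1},{"wx":0,"wy":0,"wz":0,"dx":0,"dy":0,"dz":0.14,"hand":1},{"wx":0,"wy":0,"wz":0,"dx":0,"dy":0,"dz":0.14,"hand":1},{"wx":0,"wy":0,"wz":0,"dx":0,"dy":0,"dz":0.1,"hand":1}]'
```

```text
clock: 31.02
tool_pos: [0.6528, 0.0108, 0.0976]
eef_rot: [0.732, 0.681, -0.006, -0.001]
contact_force: [-1.5, -1.0, 0.0]
opening: 1.001
finger_force: 0.0
clock: 31.43
tool_pos: [0.6595, 0.0126, 0.038]
eef_rot: [0.733, 0.68, 0.001, 0.003]
contact_force: [0.6, 0.4, -0.1]
opening: 1.001
finger_force: 0.0
clock: 31.85
tool_pos: [0.6586, 0.0118, 0.0368]
eef_rot: [0.733, 0.68, -0.0, 0.003]
contact_force: [-1.0, -0.9, 6.7]
opening: 0.767
finger_force: 20.0
clock: 32.1
tool_pos: [0.6586, 0.0118, 0.0368]
eef_rot: [0.733, 0.68, -0.0, 0.003]
contact_force: [-2.1, -0.8, 6.7]
opening: 0.765
finger_force: 20.0
clock: 32.52
tool_pos: [0.6587, 0.0124, 0.1716]
eef_rot: [0.733, 0.681, 0.001, 0.003]
contact_force: [0.6, 0.0, -0.1]
opening: 0.763
finger_force: 20.0
```

```bash

python3 -m jog '[{"wx":0,"wy":0,"wz":0,"dx":-0.119,"dy":0.083,"dz":0,"hand":1},{"wx":0,"wy":0,"wz":0,"dx":-0.119,"dy":0.083,"dz":0,"hand":1},{"wx":0,"wy":0,"wz":0,"dx":-0.119,"dy":0.083,"dz":0,"hand":1},{"wx":0,"wy":0,"wz":0,"dx":-0.119,"dy":0.083,"dz":0,"hand":1},{"wx":0,"wy":0,"wz":0,"dx":-0.119,"dy":0.083,"dz":0,"hand":1}]'
python3 -m jog '[{"wx":0,"wy":0,"wz":0,"dx":-0.119,"dy":0.083,"dz":0,"hand":1},{"wx":0,"wy":0,"wz":0,"dx":-0.119,"dy":0.083,"dz":0,"hand":1},{"wx":0,"wy":0,"wz":0,"dx":-0.119,"dy":0.083,"dz":0,"hand":1},{"wx":0,"wy":0,"wz":0,"dx":0,"dy":0,"dz":0,"hand":1},{"wx":0,"wy":0,"wz":0,"dx":0,"dy":0,"dz":0,"hand":1}]'
python3 -m jog '[{"wx":0,"wy":0,"wz":0,"dx":0,"dy":0,"dz":-0.1,"hand":1},{"wx":0,"wy":0,"wz":0,"dx":0,"dy":0,"dz":-0.1,"hand":1},{"wx":0,"wy":0,"wz":0,"dx":0,"dy":0,"dz":-0.08,"hand":1},{"wx":0,"wy":0,"wz":0,"dx":0,"dy":0,"dz":0,"hand":1},{"wx":0,"wy":0,"wz":0,"dx":0,"dy":0,"dz":0,"hand":1}]'
python3 - <<'E'
from ring import *
p=r.get_state()["tool_pos"];print(p.round(4),yaw())
w=r.camera_info("wrist");a=r.snapshot("wrist");cv2.imwrite("pics/v13.png",a[:,:,::-1])
print("rm",ring(w,a,(.4212,.179),.0245,.048),"rs",ring(w,a,(.4212,.179),.0155,.048),"held",ring(w,a,p,.0345,p[2]+.026))
E
```

```text
clock: 32.93
tool_pos: [0.5077, 0.1161, 0.1687]
eef_rot: [0.733, 0.68, -0.0, 0.002]
contact_force: [0.0, 1.1, -0.6]
opening: 0.764
finger_force: 20.0
clock: 33.35
tool_pos: [0.4186, 0.1793, 0.1688]
eef_rot: [0.731, 0.683, -0.0, 0.002]
contact_force: [0.8, -0.1, -1.4]
opening: 0.761
finger_force: 20.0
clock: 33.77
tool_pos: [0.4205, 0.1769, 0.0975]
eef_rot: [0.733, 0.68, -0.001, 0.003]
contact_force: [-0.7, -0.1, -0.3]
opening: 0.761
finger_force: 20.0
[0.4205 0.1769 0.0975] -4.310525036104586
rm (array([0.4212, 0.179 ]), np.float64(117.87764705882353)) rs (array([0.4182, 0.17  ]), np.float64(116.62130177514793)) held (array([0.4205311, 0.1748712]), np.float64(93.89189189189189))
```

rm is at (0.421, 0.179) and the held ring at about (0.4205, 0.175–0.177). I'll correct by dy +0.008 and lower.

```bash

python3 -m jog '[{"wx":0,"wy":0,"wz":0,"dx":0.002,"dy":0.009,"dz":-0.05,"hand":1},{"wx":0,"wy":0,"wz":0,"dx":0,"dy":0,"dz":-0.05,"hand":1},{"wx":0,"wy":0,"wz":0,"dx":0,"dy":0,"dz":-0.05,"hand":1},{"wx":0,"wy":0,"wz":0,"dx":0,"dy":0,"dz":0,"hand":1},{"wx":0,"wy":0,"wz":0,"dx":0,"dy":0,"dz":0,"hand":1}]'
```

```text
clock: 34.23
tool_pos: [0.4212, 0.1801, 0.0611]
eef_rot: [0.733, 0.68, -0.0, 0.003]
contact_force: [0.0, 1.1, -0.8]
opening: 0.764
finger_force: 20.0
```

```bash

python3 -m jog '[{"wx":0,"wy":0,"wz":0,"dx":0,"dy":0,"dz":-0.05,"hand":1},{"wx":0,"wy":0,"wz":0,"dx":0,"dy":0,"dz":-0.05,"hand":1},{"wx":0,"wy":0,"wz":0,"dx":0,"dy":0,"dz":-0.04,"hand":1},{"wx":0,"wy":0,"wz":0,"dx":0,"dy":0,"dz":0,"hand":1},{"wx":0,"wy":0,"wz":0,"dx":0,"dy":0,"dz":0,"hand":1}]'
python3 -m jog '[{"wx":0,"wy":0,"wz":0,"dx":0,"dy":0,"dz":-0.014,"hand":1},{"wx":0,"wy":0,"wz":0,"dx":0,"dy":0,"dz":0,"hand":1},{"wx":0,"wy":0,"wz":0,"dx":0,"dy":0,"dz":0,"hand":1}]'
```

```text
clock: 34.65
tool_pos: [0.421, 0.1802, 0.026]
eef_rot: [0.733, 0.681, -0.0, 0.003]
contact_force: [-0.7, -0.1, 0.4]
opening: 0.761
finger_force: 20.0
clock: 34.9
tool_pos: [0.4207, 0.1801, 0.0222]
eef_rot: [0.733, 0.68, -0.0, 0.002]
contact_force: [0.4, -0.1, -1.4]
opening: 0.766
finger_force: 20.0
```

```bash

python3 -m jog '[{"wx":0,"wy":0,"wz":0,"dx":0,"dy":0,"dz":-0.005,"hand":1},{"wx":0,"wy":0,"wz":0,"dx":0,"dy":0,"dz":0,"hand":1},{"wx":0,"wy":0,"wz":0,"dx":0,"dy":0,"dz":0,"hand":1}]'
```

```text
clock: 35.15
tool_pos: [0.4208, 0.18, 0.0217]
eef_rot: [0.733, 0.68, 0.0, 0.003]
contact_force: [-1.9, 0.3, 11.9]
opening: 0.76
finger_force: 20.0
```

Seated at the expected height. Release, rise and inspect both tins.

```bash

python3 -m jog '[{"wx":0,"wy":0,"wz":0,"dx":0,"dy":0,"dz":0.003,"hand":0},{"wx":0,"wy":0,"wz":0,"dx":0,"dy":0,"dz":0,"hand":0},{"wx":0,"wy":0,"wz":0,"dx":0,"dy":0,"dz":0,"hand":0},{"wx":0,"wy":0,"wz":0,"dx":0,"dy":0,"dz":0,"hand":0},{"wx":0,"wy":0,"wz":0,"dx":0,"dy":0,"dz":0,"hand":0}]'
python3 -m jog '[{"wx":0,"wy":0,"wz":0,"dx":0,"dy":0,"dz":0.08,"hand":0},{"wx":0,"wy":0,"wz":0,"dx":0,"dy":0,"dz":0.15,"hand":0},{"wx":0,"wy":0,"wz":0,"dx":0,"dy":0,"dz":0.15,"hand":0},{"wx":0,"wy":0,"wz":0,"dx":0,"dy":0,"dz":0.15,"hand":0},{"wx":0,"wy":0,"wz":0,"dx":0,"dy":0,"dz":0.15,"hand":0}]'
python3 -m jog '[{"wx":0,"wy":0,"wz":0,"dx":0.1,"dy":-0.1,"dz":0.1,"hand":0},{"wx":0,"wy":0,"wz":0,"dx":0.1,"dy":-0.1,"dz":0.05,"hand":0},{"wx":0,"wy":0,"wz":0,"dx":0.1,"dy":-0.05,"dz":0,"hand":0},{"wx":0,"wy":0,"wz":0,"dx":0.1,"dy":0,"dz":0,"hand":0},{"wx":0,"wy":0,"wz":0,"dx":0.1,"dy":0,"dz":0,"hand":0}]'
python3 -m jog '[{"wx":0,"wy":0,"wz":0,"dx":0,"dy":0,"dz":0,"hand":0},{"wx":0,"wy":0,"wz":0,"dx":0,"dy":0,"dz":0,"hand":0},{"wx":0,"wy":0,"wz":0,"dx":0,"dy":0,"dz":0,"hand":0}]'
python3 - <<'E'
from h import *
w=r.camera_info("wrist");a=r.snapshot("wrist");t=r.snapshot("top");T=r.camera_info("top");s=r.snapshot("scene");S=r.camera_info("scene")
I=[]
for im,c in((t,T),(s,S)):
  for X in((.42,.178,.04),(.436,-.156,.04)):
    q=proj(c,X).astype(int);print(q);x,y=max(q[0]-38,0),max(q[1]-28,0);I.append(cv2.resize(im[y:y+56,x:x+76],(400,295),interpolation=2))
cv2.imwrite("pics/fin.png",np.vstack([np.hstack(I[:2]),np.hstack(I[2:])])[:,:,::-1])
for d in r.search_frame("top","tumbler")[:2]: print(d["p"],d["bbox"])
E
```

```text
clock: 35.57
tool_pos: [0.4204, 0.18, 0.0211]
eef_rot: [0.733, 0.68, -0.001, 0.002]
contact_force: [-0.5, -0.0, -0.4]
opening: 1.001
finger_force: 0.0
clock: 35.98
tool_pos: [0.4195, 0.1795, 0.1928]
eef_rot: [0.733, 0.681, -0.002, 0.002]
contact_force: [0.8, 0.2, -0.2]
opening: 1.002
finger_force: 0.0
clock: 36.4
tool_pos: [0.5456, 0.1161, 0.2278]
eef_rot: [0.734, 0.679, -0.001, 0.003]
contact_force: [-0.2, 1.2, -0.0]
opening: 1.002
finger_force: 0.0
clock: 36.65
tool_pos: [0.5433, 0.1185, 0.2273]
eef_rot: [0.733, 0.681, -0.002, 0.002]
contact_force: [-1.3, -0.4, 0.1]
opening: 0.999
finger_force: 0.0
[252 245]
[408 235]
[318 159]
[242 246]
```

View pics/fin.png

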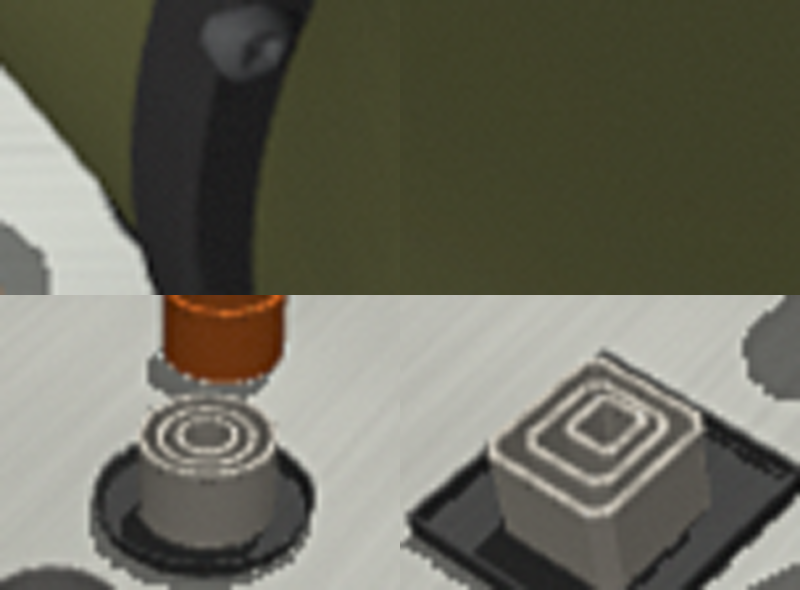

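The arm hides both tins in the top views. The scene views show both nests complete, with all rims level in each tin. I'll check the tumbler numerically and hand in.

```bash
python3 - <<'E'
from h import *
r.snapshot("scene");b=[d["bbox"] for d in r.search_frame("scene","tumbler")[:1]];print(b,"start [275,184,305,220]")
if b and abs(np.array(b[0])-[275,184,305,220]).max()<5: print(r.finish_job())
E
```

```text
[[273.9, 184.0, 304.4, 222.6]] start [275,184,305,220]
the job is handed in; nothing more can be done
None
```

The job is handed in: the three round cutters are nested in the round tin and the three square cutters in the square tin, all flat on the floor, and the tumbler and the orange look-alike were not disturbed.

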